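Clear the last silver blank out of the bench shear

TASK

Get the bench shear ready for the next strip: swing its blade arm up to the stop and leave it up. Then clear out the last silver blank, which is still held in the strip guide: press down on its film-covered top and slide it along the guide and out over the ledge, so that it drops down the chute into the padded pan. The silver is soft, so press firmly but never load the blank with more than about 2 kg (20 N), and leave the stake, the hammer and the blue tray where they are.

Things in the scene. Friction and masses are not known exactly. Their poses are not given: they have to be found in the camera images.
- shear: Green bench-top lever shear with a bright steel bed, fixed. Origin at bench level. Its frame (F; offsets in mm): z up, x across the machine (at yaw 0 away from the robot), y from the ledge to the infeed side. Bed top z=100, x -85 to 135, y 0 to 200. On it the strip guide runs along y, centre line x=-45, between flat steel strips 3 high.
- blank: Silver bar 30 (x) by 100 (y) by 4 mm, 100 to 160 g, grippy light blue film on top; origin at the centre of its underside. Lies flat in the guide, top at z=104, 1 mm above the strips, sides and rear end covered. A sideways spring pusher holds it: pressed with under about 9 N the finger slips, with 13 to 17 N it comes along. Limit 20 N, first touch included (come down at 7 mm/s or less).
- pan: Dark steel pan with blue padding below the chute, fixed, outside 130 (x) by 165 (y) by 34 mm high, walls 3 thick, padding top 6 above the bench. Origin at the centre of its underside, axes parallel to the shear's, at x=-45, y=-145 in F. The sheet-metal chute (86 wide, centre x=-45) leads into it from under the ledge.
- blade_arm (a joint): Blade arm angle, rad: 0 = closed across the ledge, grows as it swings up, stop at 1.5; starts at 0 to 0.15. Hinge axis along the shear's y at x=100, z=104 in F. Stiff hinge: about 4 N at the handle moves it, it stays where left. Closed, it fills y -12 to -2, x -80 to 110, up to z=145.
- handle (a point): Middle of the arm's black handle: a round bar 22 mm thick, 58 long along the shear's y, spinning freely on its pin, to be gripped from above across x. With the arm at 0 it is at x=-102, y=-46, z=134 in F (202 before the hinge axis and 30 above it), and swings round that axis with the arm.
- ledge (a point): Point on the ledge, the edge of the fixed lower blade, on the guide's centre line: x=-45, y=0, z=100 in F. The chute lies below on the -y side. The blank tips off once its middle is well past the ledge and it is let go.
- bridge_front (a point): Top of the front edge of the steel bridge over the guide, on its centre line: x=-45, y=95, z=114.5 in F. The bridge spans x -90 to 0, y 95 to 140 and hides the last 11 to 18 mm of the blank; from y=95 to the ledge the blank's top lies open. The spring pusher squeezes the blank at y 50 to 85.
- stake: Bystander: small dark steel horned anvil on a round grey foot 84 mm across, 78 high, 1.3 kg; origin at the centre of its underside.
- hammer: Bystander: hammer with a wooden handle lying on the bench beyond the pan; origin under its middle, handle to its -x.
- bur_tray: Bystander: blue plastic tray 70 by 100 by 30 mm; origin at the centre of its underside.
Things that resemble listed ones, but are neither listed nor needed, are in the scene too. Several things have the shape of the blank; the one meant has the colours described above. Several things have the shape of the pan; the one meant has the colours described above.

How it is judged:
By the outcome, as a careful person would: the job done as asked, in the order asked, and still so for the second after the job is handed in, with the robot touching nothing.
It also fails if it takes over 67 s, if anything falls off the work surface, if the arm or the gripper's body presses on something with over 40 N, if the wrist force passes 120 N, or if a joint passes its speed limit or range.

ROBOT

A 7-joint arm with a two-finger parallel gripper is mounted at the origin on the work surface. World frame = base frame: x ahead of the robot, y to its left, z up, the work surface at z = 0. Lengths are in mm, angles in degrees, forces in N, time in s.
With the tool pointing down it reaches from about 425 to 1025 mm from the base axis. Payload 9.4 kg.
Tool frame: the origin (TCP) lies midway between the tips of the shut fingers; the grasp point (between the pads) lies grasp_offset behind it (grasp_offset is the distance from the TCP to the grasp point, in mm); z points along the fingers, y is the direction in which the jaws open and shut (so a half turn about z gives the same grasp; the last joint's range is limited). The gripper opens to 85 mm and grips with 20 to 120 N. Pads are 22 mm wide; open, the fingers measure 114 mm over their backs; the gripper's body (76 mm by 85 mm) begins 54 mm behind the grasp point. The pads swing forward as they close: fully open they stand 13 mm farther back than shut.
Start: joints at [64.819, 34.337, -0.143, 91.639, 0.103, 54.024, -4.572], TCP at [257.288, -677.81, 231.275] pointing down, gripper open.
Joint ranges: [-147.43, 147.43], [-19.82, 112.94], [-74.19, 73.91], [6.32, 146.72], [-59.91, 239.91], [6.04, 106.73], [-150.56, 150.56]. Speed limits (degrees/s): [127.2, 127.2, 172.46, 172.46, 180, 180, 180].

INTERFACE

Orientations are given as [roll, pitch, yaw] about the fixed x, y, z axes, in that order (R = Rz(yaw) Ry(pitch) Rx(roll)).
In Python, from rig import observe, read_camera, finish_job, find_in, silhouettes, spot_point, grasp_offset gives the robot as it stands.
- The arm moves only by the shell command python3 -m handwheel 'ROWS'. ROWS is a JSON object of lists of equal length, an entry for each row: "delta_rot": the turn, a rotation vector about the tool's x, y, z in rad, a list of three; "translation": the shift along the tool's x, y, z in m, a list of three; "claw": the gripper's target within -1 to 1 (shut at 1, half-way at 0, fully open at -1). A call has 1 to 10 rows; each row is the pose to reach, as a shift and turn from the pose commanded when the call began, along the tool's axes at that moment; what a row does not reach only later rows make up. A row lasts 1/10 s, in which the tool goes at most 50 mm and 8.59 degrees, less where a joint would pass 70% of its speed; a pose out of reach is approached as far as the arm can. A call with a gripper value outside its range is refused whole. The fingers move at their own pace and stop on an object; the grip force is fixed at half the most. Time passes only in rows, so rows that repeat a pose let the fingers close. It gives the time, the measured TCP pose, the force and the opening at its end, in the units of the state.
- observe(): the state, without advancing time (a new reading comes with each control period).
- read_camera(name): name is "side" or "top"; returns a dict with "pixels" (384x512x3 uint8, red, green, blue), "depth" (384x512 float32, mm along the optical axis (not along the pixel's ray), 0 where there is no reading), "fx", "fy", "cx", "cy" (pixels), "rvec" (rotation vector, rad) and "tvec" (3), from world to camera coordinates, as OpenCV has them. Camera axes: x right, y down, z forward; pixel columns grow to the right and rows downward; lengths in mm; the calibration is good to about 2 mm. A picture is of the moment at which its call begins.
- finish_job(): hands the job in, once; it reports no verdict.
Trained networks look in the newest picture that a camera, given by its name, has taken for a name from the list of things; names that differ only in an ending like _2 or _b are one class to them, and where a whole thing is asked for, a point or a joint stands for the part that bears it (a point fixed in the world has none). Each returns a list of dicts, best first, with "conf" (0 to 1); they miss things now and then, are a little off and sometimes report something else, mostly with a low value. They report only what shows in the picture. A call takes as long as a camera call. They do not tell look-alikes from the thing itself.
- find_in(camera, name): "rect" ([left, top, right, bottom] in pixels, round what is visible of it).
- silhouettes(camera, name): "region" (384x512 bool, what is visible of it) and "rect" ([left, top, right, bottom] in pixels, round what is visible of it).
- spot_point(camera, name): "position" ([column, row] in pixels: a listed point, or the origin of a listed thing).
The state is a dict: "time": time; "qpos": joint angles; "dq": joint speeds; "joint_torque": joint torques, N m; "tcp_pos": TCP position; "eef_rot": TCP orientation; "wrist_force": force on the tool from outside, world axes, zero at the start; "moment": the same for the moment, N m; "width": opening from 0.0 (shut) to 1.0 (fully open).
Only numpy, scipy, OpenCV 4.12 (cv2) and the standard library are available. Lean on these libraries where they do the work, as an engineer would, in place of code of your own. Each camera call takes 0.05 s, during which the arm holds its last target.

## Working session

There is one attempt and no reset: what is moved stays moved. The work goes in short steps, Python scripts to look and compute and a shell command to move; the robot and the scene stay as the last step left them, time stands still between calls to the robot, and variables do not carry over. Pictures are saved under pics/ and viewed, and the job is handed in when it is done.

```bash
ls; mkdir -p pics; python3 - <<'E'
from rig import *
import rig,cv2
print(observe()); print(grasp_offset)
for c in ["side","top"]:
    r=read_camera(c); cv2.imwrite(f"pics/{c}0.png",cv2.cvtColor(r["pixels"],cv2.COLOR_RGB2BGR))
    print({k:r[k] for k in r if k not in("pixels","depth")})
    for n in ["shear","blank","pan","handle","ledge","bridge_front","stake","hammer","bur_tray","blade_arm"]:
        print(c,n,[(d["rect"],round(d["conf"],2)) for d in find_in(c,n)],[(d["position"],round(d["conf"],2)) for d in spot_point(c,n)] if n!="blade_arm" else "")
E
```

```text
pics
{'time': 0.0, 'qpos': array([64.81918455, 34.38767908, -0.14465843, 91.67872145,  0.10242793,
       54.02363646, -4.57077136]), 'dq': array([-0.00764683,  0.04504026, -0.01812799, -0.11178534,  0.04701054,
       -0.09623905, -0.00036953]), 'joint_torque': array([-3.83114775e-04, -7.76450586e+01,  1.56480074e+00, -2.58014238e+01,
        1.23076810e-02,  8.94498808e-03, -2.48817180e-06]), 'tcp_pos': array([ 257.10752564, -677.39671867,  230.39111475]), 'eef_rot': array([-1.79910464e+02,  8.25615157e-03,  2.07897284e+01]), 'wrist_force': array([0.67736076, 0.05011835, 0.90686701]), 'moment': array([ 0.0197756 , -0.00103019,  0.00911756]), 'width': 0.997406795923966}
18.700000000000003
{'fx': 395.3420999041965, 'fy': 395.3420999041965, 'cx': 257.444545973525, 'cy': 190.91320984787438, 'rvec': array([ 2.21589981, -0.11829968,  0.07506324]), 'tvec': array([-560.93461682,  138.14945145, 1081.16682322])}
side shear [([212.2, 147.1, 297.6, 220.3], 0.68)] [([252.1, 209.6], 0.88), ([231.6, 185.2], 0.24)]
side blank [([181.8, 191.8, 197.6, 214.1], 0.73), ([223.8, 160.8, 239.2, 165.3], 0.
[... 1338 characters left out ...]
pan [([366.4, 126.7, 437.5, 184.6], 0.84), ([258.7, 181.0, 315.1, 225.9], 0.83)] [([395.9, 155.9], 0.85), ([286.7, 205.5], 0.74)]
top handle [([233.2, 141.4, 263.8, 225.7], 0.87)] [([251.9, 225.5], 0.96), ([334.2, 204.2], 0.51)]
top ledge [([152.5, 135.0, 266.7, 229.9], 0.88)] [([231.5, 200.7], 0.77)]
top bridge_front [([156.9, 134.5, 264.3, 228.1], 0.87)] [([196.8, 202.3], 0.59)]
top stake [([123.5, 157.6, 154.9, 195.9], 0.88)] [([136.9, 177.3], 0.69)]
top hammer [([319.7, 157.9, 353.7, 251.4], 0.94)] [([337.6, 206.2], 0.86)]
top bur_tray [([272.8, 135.2, 315.5, 166.9], 0.62)] [([290.6, 153.2], 0.74)]
top blade_arm [([232.8, 139.6, 263.3, 228.6], 0.87), ([271.9, 133.3, 312.0, 168.3], 0.22)]
```

View pics/side0.png

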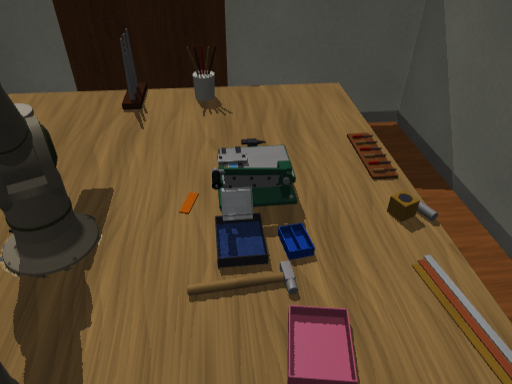

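View pics/top0.png

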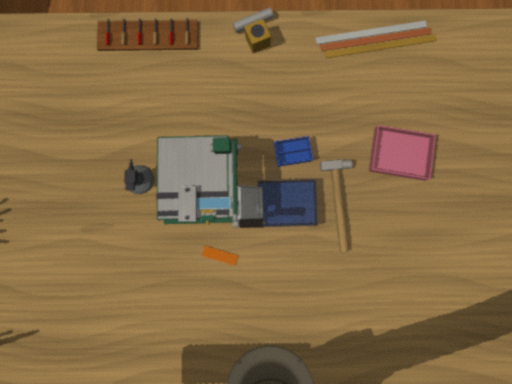

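```bash
cat > h.py <<'E'
from rig import *
import numpy as np, cv2
def cam(c): 
    r=read_camera(c); r["R"]=cv2.Rodrigues(r["rvec"])[0]; r["C"]=-r["R"].T@r["tvec"]; return r
def ray(r,u,v,z):
    d=r["R"].T@np.array([(u-r["cx"])/r["fx"],(v-r["cy"])/r["fy"],1]); C=r["C"]; return C+d*(z-C[2])/d[2]
def dep(r):
    H,W=r["depth"].shape; u,v=np.meshgrid(np.arange(W),np.arange(H)); d=r["depth"].astype(float)
    P=np.stack([(u-r["cx"])/r["fx"]*d,(v-r["cy"])/r["fy"]*d,d],-1)
    W=(P-r["tvec"])@r["R"]; W[d==0]=np.nan; return W
def proj(r,p): 
    q=r["R"]@np.array(p,float)+r["tvec"]; return q[0]/q[2]*r["fx"]+r["cx"],q[1]/q[2]*r["fy"]+r["cy"]
def crop(r,x0,y0,x1,y1,s,f,marks=()):
    im=cv2.cvtColor(r["pixels"],cv2.COLOR_RGB2BGR)[y0:y1,x0:x1]
    im=cv2.resize(im,None,fx=s,fy=s,interpolation=cv2.INTER_CUBIC)
    for p in marks:
        u,v=proj(r,p); cv2.circle(im,(int((u+.5-x0)*s),int((v+.5-y0)*s)),3,(0,0,255),1)
    cv2.imwrite(f,im)
E
python3 - <<'E'
from h import *
t=cam("top"); s=cam("side"); 
np.set_printoptions(precision=1,suppress=True)
print(t["C"],s["C"])
crop(t,120,120,330,240,3.8,"pics/t1.png"); crop(s,170,130,330,300,3.5,"pics/s1.png")
for r,l in((t,[("handle",251.9,225.5,134),("ledge",231.5,200.7,100),("bridge",196.8,202.3,114.5),("pan",286.7,205.5,0),("shear",239.9,191.6,0)]),(s,[("handle",214.2,180.1,134),("ledge",238.2,183.9,100),("bridge",232.5,162.6,114.5),("pan",241.1,242.6,0),("shear",252.1,209.6,0)])):
    for n,u,v,z in l: print(n,ray(r,u,v,z))
P=dep(t); z=P[...,2]
m=(z>90)&(z<112); m[:130]=0;m[240:]=0;m[:,:150]=0;m[:,245:]=0
print(m.sum(), np.median(z[m]))
hs=np.histogram(z[135:230,155:240],bins=np.arange(80,160,4)); print(hs)
m=((z>96)&(z<108)).astype(np.uint8); m[:130]=0;m[240:]=0;m[:,:150]=0;m[:,245:]=0
pts=P[m>0][:,:2].astype(np.float32); print(cv2.minAreaRect(pts), pts.min(0),pts.max(0))
m=(t["pixels"][...,2].astype(int)>t["pixels"][...,0]+25)
m2=m.copy(); m2[:,:255]=0; m2[:178]=0; m2[:,330:]=0
E
```

```text
[ 446.2   15.6 1038.7] [ 461.  -836.2  768.7]
handle [447.1  37.6 134. ]
ledge [511.9  90.7 100. ]
bridge [508.  178.1 114.5]
pan [502.9 -59.6   0. ]
shear [544.8  74.4   0. ]
handle [449.5  58.  134. ]
ledge [516.9  80.5 100. ]
bridge [506.6 171.5 114.5]
pan [513.  -56.3   0. ]
shear [557.4  81.5   0. ]
5532 100.32283191096639
(array([  31,   30,    3,   45, 2379, 2581,  400,  115,  471,  134,   26,
         12,   18,   85,  162,   27,   65,  105,  123]), array([ 80,  84,  88,  92,  96, 100, 104, 108, 112, 116, 120, 124, 128,
       132, 136, 140, 144, 148, 152, 156]))
((569.6652221679688, 172.0120086669922), (234.90538024902344, 228.06141662597656), 0.7321898341178894) [452.5  57.7] [687.5 287.4]
```

View pics/t1.png

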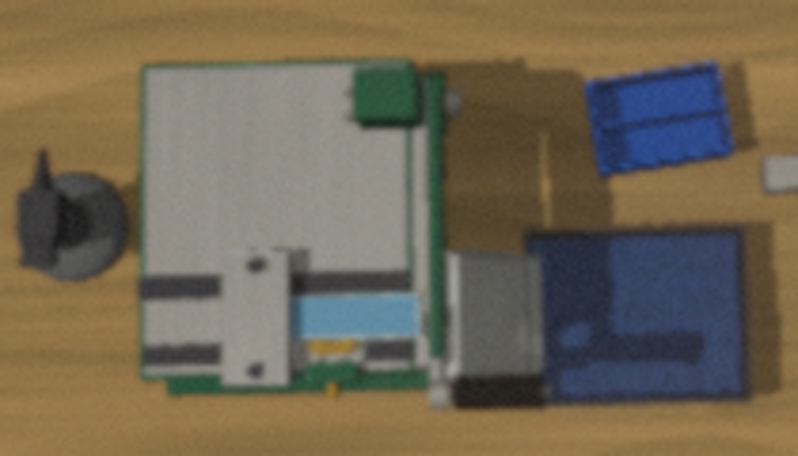

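View pics/s1.png

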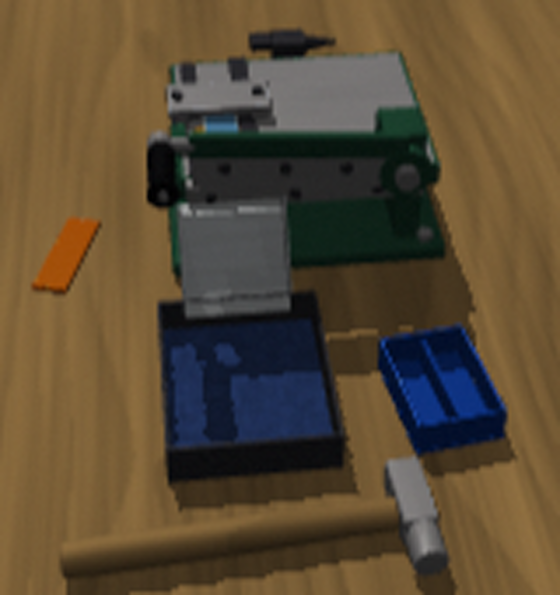

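```bash
cat > fit.py <<'E'
from h import *
from scipy.optimize import least_squares
np.set_printoptions(precision=2,suppress=True)
t=cam("top"); s=cam("side")
T=[((135,200,100),145,66),((-85,200,100),142,377),((-90,140,114.5),222,385),((-90,95,114.5),290,385),((0,95,114.5),290,250),((0,140,114.5),222,250),((20,-227.5,34),745,230),((-110,-227.5,34),748,400),((20,-62.5,34),525,232)]
S=[((135,200,100),400,53),((20,-227.5,34),342,432),((-110,-227.5,34),168,447),((20,-62.5,34),316,292),((-110,-62.5,34),160,303),((-90,95,114.5),168,112),((0,95,114.5),270,111)]
L=[(t,p,u/3.8+120-.5,v/3.8+120-.5) for p,u,v in T]+[(s,p,u/3.5+170-.5,v/3.5+130-.5) for p,u,v in S]
def F(q,p):
    c,n=np.cos(q[2]),np.sin(q[2]); return np.array([q[0]+c*p[0]-n*p[1],q[1]+n*p[0]+c*p[1],p[2]])
def H(a): return (100-202*np.cos(a)+30*np.sin(a),-46,104+30*np.cos(a)+202*np.sin(a))
L2=[(t,251.9,225.5),(s,214.2,180.1)]
def f(q):
    e=[]
    for r,p,u,v in L:
        a=proj(r,F(q,p)); e+=[a[0]-u,a[1]-v]
    for r,u,v in L2:
        a=proj(r,F(q,H(q[3]))); e+=[a[0]-u,a[1]-v]
    return np.array(e)
o=least_squares(f,[555,78,0,.07],loss="soft_l1",x_scale=[10,10,.1,.1])
print(o.x,"yaw deg",np.degrees(o.x[2])); print(f(o.x).reshape(-1,2))
q=o.x
for n,p in dict(handle=H(q[3]),ledge=(-45,0,100),bf=(-45,95,114.5)).items(): print(n,F(q,p))
mk=[F(q,p) for _,p in [(0,H(q[3])),(0,(-45,0,100)),(0,(-45,95,114.5))]]+[F(q,p) for r,p,u,v in L]+[F(q,(-60,0,104)),F(q,(-30,0,104)),F(q,(-60,95,104)),F(q,(-30,95,104))]
crop(t,120,120,330,240,3.8,"pics/t2.png",mk); crop(s,170,130,330,300,3.5,"pics/s2.png",mk)
E
python3 fit.py
```

```text
[552.15  86.29   0.01   0.06] yaw deg 0.45536965404314766
[[-0.93 -0.78]
 [-0.95  0.95]
 [ 0.03  0.21]
 [-0.11 -0.18]
 [-0.18  0.12]
 [ 0.14  0.49]
 [ 0.55 -0.96]
 [ 1.53  0.99]
 [-0.48 -0.25]
 [ 0.47 -0.09]
 [ 0.3   1.81]
 [-1.33  1.67]
 [-0.33 -0.  ]
 [-1.23  0.01]
 [-0.07  0.24]
 [ 0.31 -1.11]
 [-0.9  -2.22]
 [ 1.06  0.47]]
handle [452.54  39.5  145.38]
ledge [507.16  85.94 100.  ]
bf [506.4  180.93 114.5 ]
```

View pics/t2.png

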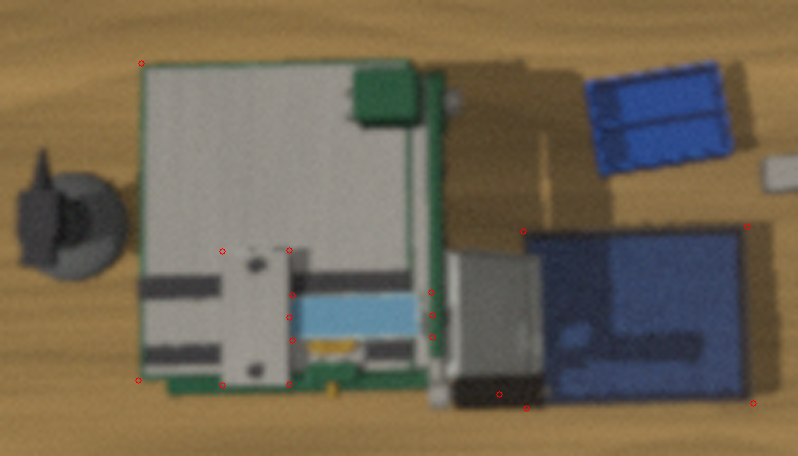

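View pics/s2.png

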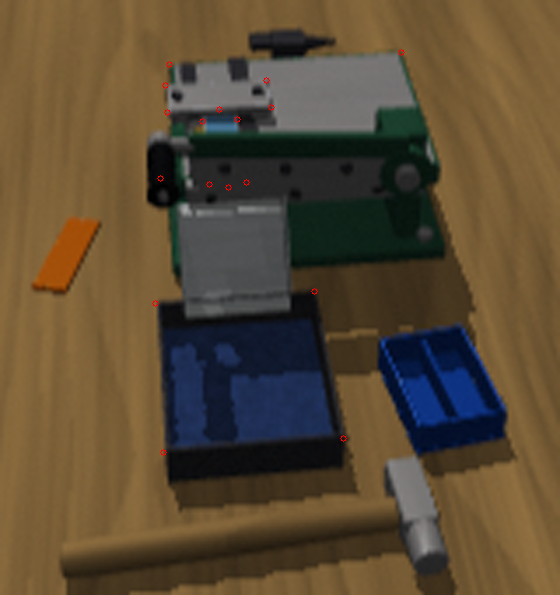

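```bash
cat > go.py <<'E'
import sys,numpy as np
from rig import observe
from scipy.spatial.transform import Rotation as Ro
np.set_printoptions(precision=4,suppress=True)
# args: yaw x,y,z x,y,z ...   prints tool-frame shift (m) and total rotvec
o=observe(); R=Ro.from_euler("xyz",o["eef_rot"],degrees=True)
print(o["time"],o["tcp_pos"],o["eef_rot"],"F",o["wrist_force"],"w",round(o["width"],3),"q",o["qpos"])
if len(sys.argv)>1:
    T=Ro.from_euler("xyz",[180,0,float(sys.argv[1])],degrees=True); print("rot",(R.inv()*T).as_rotvec())
    for a in sys.argv[2:]:
        p=np.array([float(v) for v in a.split(",")]); d=p-o["tcp_pos"]; print(a,R.inv().apply(d)/1000,round(np.linalg.norm(d)))
E
python3 go.py 90.5 300,-635,245 340,-590,250 375,-550,250 410,-510,250 435,-468,250 460,-425,250 480,-380,250 495,-333,250 505,-285,250 508,-237,250
```

```text
2.2 [ 257.2898 -677.8022  231.2859] [179.9985   0.0026  20.7882] F [-0.271   0.2508  0.8003] w 0.995 q [64.8183 34.3356 -0.1433 91.6406  0.1033 54.0226 -4.5724]
rot [-0.      0.0001 -1.2167]
300,-635,245 [ 0.0551 -0.0249 -0.0137] 62
340,-590,250 [ 0.1085 -0.0527 -0.0187] 122
375,-550,250 [ 0.1554 -0.0777 -0.0187] 175
410,-510,250 [ 0.2023 -0.1027 -0.0187] 228
435,-468,250 [ 0.2406 -0.1331 -0.0187] 276
460,-425,250 [ 0.2792 -0.1644 -0.0187] 325
480,-380,250 [ 0.3139 -0.1994 -0.0187] 372
495,-333,250 [ 0.3446 -0.238  -0.0187] 419
505,-285,250 [ 0.371  -0.2793 -0.0187] 465
508,-237,250 [ 0.3908 -0.3231 -0.0187] 507
```

```bash
python3 -m handwheel '{"translation":[[0.04,-0.018,-0.01],[0.08,-0.038,-0.018],[0.12,-0.058,-0.019],[0.16,-0.08,-0.019],[0.20,-0.102,-0.019],[0.237,-0.13,-0.019],[0.272,-0.16,-0.019],[0.305,-0.19,-0.019],[0.335,-0.225,-0.019],[0.36,-0.265,-0.019]],"delta_rot":[[0,0,-0.122],[0,0,-0.244],[0,0,-0.366],[0,0,-0.488],[0,0,-0.61],[0,0,-0.732],[0,0,-0.854],[0,0,-0.976],[0,0,-1.098],[0,0,-1.217]],"claw":[-1,-1,-1,-1,-1,-1,-1,-1,-1,-1]}'; python3 go.py 90.5 500,-250,240 480,-100,220 453,39.5,200
```

```text
time: 3.2
tcp_pos: [501.0, -300.7, 250.4]
eef_rot: [179.9, 0.0, 90.8]
wrist_force: [1.0, 0.7, 0.7]
width: 0.997
3.2 [ 501.0054 -300.7261  250.4415] [179.9352   0.0208  90.8115] F [0.9914 0.7244 0.7046] w 0.997 q [ 40.752   24.7021 -21.5122 108.4339  11.7219  48.9278  14.1094]
rot [0.0011 0.0004 0.0054]
500,-250,240 [ 0.0507 -0.0003  0.0104] 52
480,-100,220 [ 0.201  -0.0182  0.0303] 204
453,39.5,200 [ 0.3409 -0.0432  0.0503] 347
```

```bash
python3 -m handwheel '{"translation":[[0.045,-0.002,0.005],[0.09,-0.005,0.01],[0.135,-0.01,0.015],[0.18,-0.016,0.02],[0.225,-0.023,0.028],[0.265,-0.03,0.036],[0.3,-0.037,0.044],[0.325,-0.041,0.049],[0.341,-0.043,0.05],[0.341,-0.043,0.05]],"delta_rot":[[0,0,0.005],[0,0,0.005],[0,0,0.005],[0,0,0.005],[0,0,0.005],[0,0,0.005],[0,0,0.005],[0,0,0.005],[0,0,0.005],[0,0,0.005]],"claw":[-1,-1,-1,-1,-1,-1,-1,-1,-1,-1]}'; python3 go.py 90.5 453,39.5,127; python3 - <<'E'
from h import *
s=cam("side"); crop(s,150,70,330,250,3.3,"pics/s3.png"); t=cam("top");crop(t,180,140,330,260,4,"pics/t3.png")
print(spot_point("side","handle"),spot_point("top","handle"))
E
```

```text
time: 4.2
tcp_pos: [453.6, 40.6, 200.4]
eef_rot: [180.0, -0.0, 90.4]
wrist_force: [0.3, 0.1, 0.8]
width: 0.997
4.2 [453.5915  40.606  200.3789] [179.9799  -0.0423  90.4497] F [0.2773 0.1287 0.8163] w 0.997 q [  6.47    20.2273 -24.2231 126.7067  14.0743  35.5098 -27.4978]
rot [ 0.0004 -0.0007 -0.0009]
453,39.5,127 [-0.0012 -0.0006  0.0734] 73
[{'position': [215.2, 180.7], 'conf': 0.68}, {'position': [234.2, 162.5], 'conf': 0.29}] []
```

View pics/s3.png

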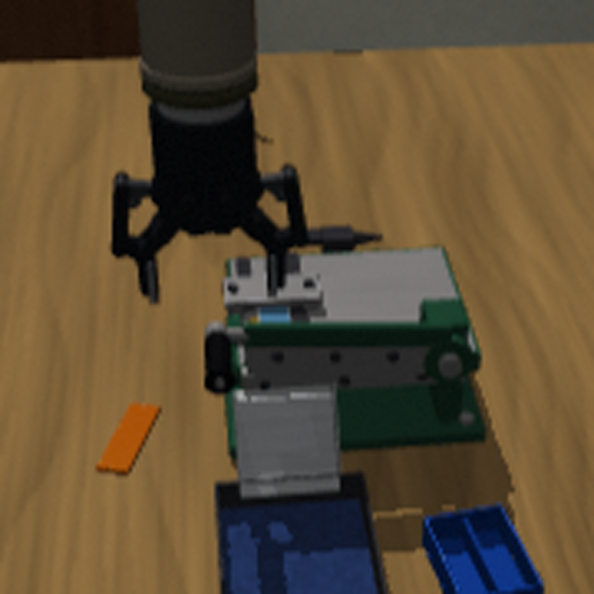

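```bash
python3 -m handwheel '{"translation":[[0,0,0.02],[0,0,0.04],[0,0,0.058],[0,0,0.07],[0,0,0.074],[0,0,0.074]],"delta_rot":[[0,0,0],[0,0,0],[0,0,0],[0,0,0],[0,0,0],[0,0,0]],"claw":[-1,-1,-1,-1,-1,-1]}'; python3 - <<'E'
from h import *
s=cam("side"); crop(s,150,70,330,250,3.3,"pics/s4.png")
E
```

```text
time: 5.0
tcp_pos: [453.7, 37.6, 126.0]
eef_rot: [-179.9, 0.0, 90.2]
wrist_force: [-0.1, -0.4, 0.1]
width: 1.002
```

View pics/s4.png

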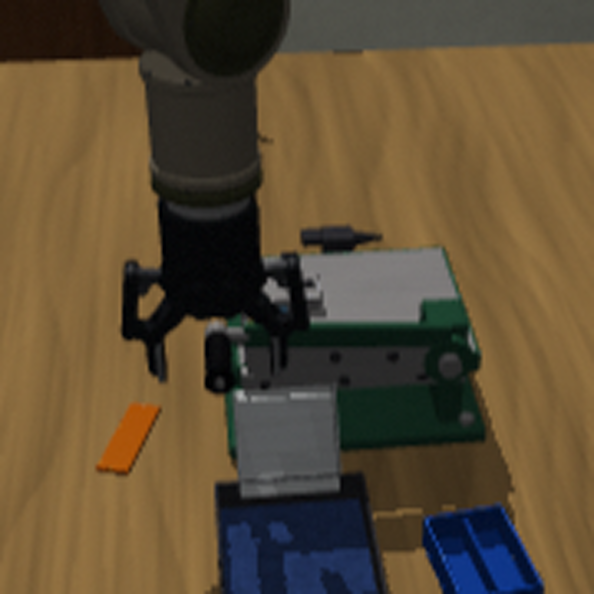

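```bash
python3 -m handwheel '{"translation":[[0,0,0],[0,0,0],[0,0,0],[0,0,0],[0,0,0],[0,0,0],[0,0,0],[0,0,0],[0,0,0],[0,0,0]],"delta_rot":[[0,0,0],[0,0,0],[0,0,0],[0,0,0],[0,0,0],[0,0,0],[0,0,0],[0,0,0],[0,0,0],[0,0,0]],"claw":[1,1,1,1,1,1,1,1,1,1]}'; python3 go.py; python3 - <<'E'
from h import *
s=cam("side"); crop(s,150,70,330,250,3.3,"pics/s5.png")
E
```

```text
time: 6.05
tcp_pos: [453.9, 38.3, 126.3]
eef_rot: [180.0, -0.0, 90.2]
wrist_force: [2.1, -0.5, -0.6]
width: 0.241
6.05 [453.8593  38.3238 126.2763] [179.9897  -0.002   90.2312] F [ 2.1164 -0.5475 -0.6384] w 0.241 q [  1.8668  27.1962 -18.898  130.9192  20.8495  24.5787 -33.9386]
```

View pics/s5.png

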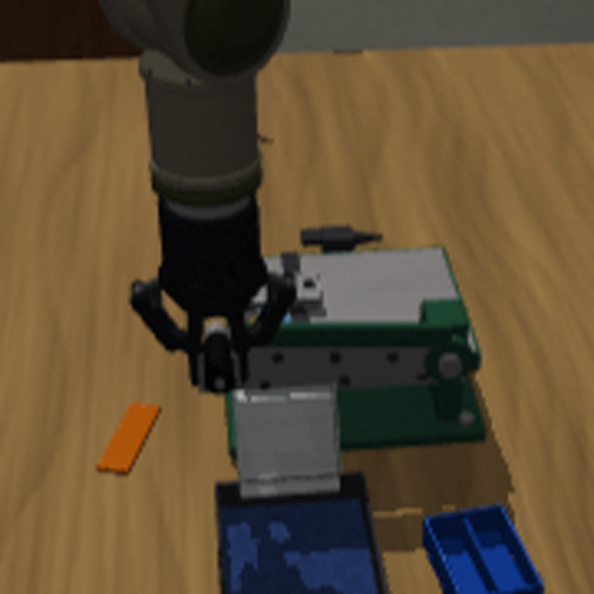

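```bash
python3 -c "
import numpy as np
p0=np.radians(11.75)
for d in np.arange(4,86,4): 
  p=p0+np.radians(d); print(d,round(.2038*(np.cos(p0)-np.cos(p)),4),round(-.2038*(np.sin(p)-np.sin(p0)),4))"
```

```text
4 0.0034 -0.0138
8 0.0077 -0.0274
12 0.013 -0.0406
16 0.0192 -0.0534
20 0.0262 -0.0657
24 0.0341 -0.0776
28 0.0428 -0.0888
32 0.0523 -0.0994
36 0.0625 -0.1094
40 0.0734 -0.1185
44 0.0848 -0.127
48 0.0969 -0.1345
52 0.1094 -0.1413
56 0.1224 -0.1471
60 0.1357 -0.152
64 0.1494 -0.156
68 0.1633 -0.159
72 0.1773 -0.1611
76 0.1915 -0.1621
80 0.2058 -0.1622
84 0.2199 -0.1613
```

Tool x≈world y, tool y≈world x, tool z down.

```bash
python3 -m handwheel '{"translation":[[0,0.0015,-0.007],[0,0.0034,-0.0138],[0,0.0077,-0.0274],[0,0.013,-0.0406],[0,0.0192,-0.0534],[0,0.0262,-0.0657],[0,0.0341,-0.0776],[0,0.0428,-0.0888],[0,0.0523,-0.0994],[0,0.0523,-0.0994]],"delta_rot":[[0,0,0],[0,0,0],[0,0,0],[0,0,0],[0,0,0],[0,0,0],[0,0,0],[0,0,0],[0,0,0],[0,0,0]],"claw":[1,1,1,1,1,1,1,1,1,1]}'; python3 go.py; python3 - <<'E'
from h import *
s=cam("side"); crop(s,150,50,330,230,3.3,"pics/s6.png")
E
```

```text
time: 7.1
tcp_pos: [509.5, 38.9, 227.3]
eef_rot: [179.7, -0.1, 90.2]
wrist_force: [11.5, 0.7, -10.2]
width: 0.238
7.1 [509.4609  38.937  227.3378] [179.6678  -0.105   90.195 ] F [ 11.5109   0.6866 -10.2229] w 0.238 q [  7.9219  21.5445 -24.7158 118.7642  13.2628  41.9225 -24.9534]
```

View pics/s6.png

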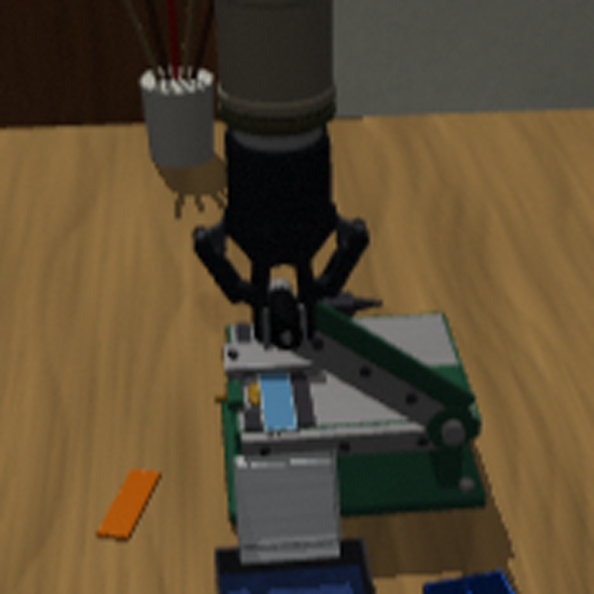

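```bash
python3 -m handwheel '{"translation":[[0,0.006,-0.004],[0,0.0122,-0.0085],[0,0.0231,-0.0176],[0,0.0345,-0.0261],[0,0.0466,-0.0336],[0,0.0591,-0.0404],[0,0.0721,-0.0462],[0,0.0854,-0.0511],[0,0.0991,-0.0551],[0,0.0991,-0.0551]],"delta_rot":[[0,0,0],[0,0,0],[0,0,0],[0,0,0],[0,0,0],[0,0,0],[0,0,0],[0,0,0],[0,0,0],[0,0,0]],"claw":[1,1,1,1,1,1,1,1,1,1]}'; python3 go.py
```

```text
time: 8.15
tcp_pos: [605.9, 39.9, 280.8]
eef_rot: [-180.0, -0.1, 90.3]
wrist_force: [3.3, 3.3, -5.2]
width: 0.239
8.15 [605.941   39.8685 280.8311] [-179.9866   -0.0894   90.2609] F [ 3.3257  3.2505 -5.1654] w 0.239 q [  8.0293  24.9205 -24.4241 103.4308  12.2831  54.2613 -21.3398]
```

```bash
python3 - <<'E'
import numpy as np
P=np.array([(453.9,126.3),(509.5,227.3),(605.9,280.8)])
A=np.c_[2*P,np.ones(3)]; c=np.linalg.solve(A,(P**2).sum(1)); r=np.sqrt(c[2]+c[0]**2+c[1]**2); print(c[:2],r)
# fixed r 204.2, center z 85.3 
for cx in(652,654,656):
  C=np.array([cx,85.3]); d=P-C; ph=np.degrees(np.arctan2(d[:,1],-d[:,0])); print(cx,np.hypot(*d.T),ph-8.45)
  for a in np.degrees([1.3,1.4,1.5,1.52]):
    p=np.radians(a+8.45); print(round(a,1),C+204.2*np.array([-np.cos(p),np.sin(p)])-P[2])
E
```

```text
[652.86548478  82.57424798] 203.71353790114176
652 [202.29831932 201.17218993 200.86179328] [ 3.2431947  36.44930453 68.28171338]
74.5 [20.98264416  7.14934847]
80.2 [41.33930315  8.64449727]
85.9 [61.74352946  8.09990173]
87.1 [65.81212743  7.74633338]
654 [204.25721529 202.59380543 201.33022625] [ 3.12949296 36.05004952 67.72772604]
74.5 [22.98264416  7.14934847]
80.2 [43.33930315  8.64449727]
85.9 [63.74352946  8.09990173]
87.1 [67.81212743  7.74633338]
656 [206.21690037 204.025121   201.81739271] [ 3.01795182 35.65637747 67.1763619 ]
74.5 [24.98264416  7.14934847]
80.2 [45.33930315  8.64449727]
85.9 [65.74352946  8.09990173]
87.1 [69.81212743  7.74633338]
```

```bash
python3 -m handwheel '{"translation":[[0,0.012,-0.0025],[0,0.024,-0.0043],[0,0.036,-0.0054],[0,0.046,-0.0058],[0,0.054,-0.0057],[0,0.06,-0.0053],[0,0.064,-0.005],[0,0.066,-0.005],[0,0.068,-0.005],[0,0.068,-0.005]],"delta_rot":[[0,0,0],[0,0,0],[0,0,0],[0,0,0],[0,0,0],[0,0,0],[0,0,0],[0,0,0],[0,0,0],[0,0,0]],"claw":[1,1,1,1,1,1,1,1,1,1]}'; python3 go.py; python3 - <<'E'
from h import *
s=cam("side"); crop(s,150,20,330,200,3.3,"pics/s7.png")
E
```

```text
time: 9.15
tcp_pos: [669.1, 40.5, 285.6]
eef_rot: [-179.5, -0.0, 90.3]
wrist_force: [-12.1, 4.0, 2.3]
width: 0.241
9.15 [669.0868  40.5179 285.6154] [-179.5345   -0.0107   90.3315] F [-12.0655   4.0413   2.2826] w 0.241 q [  6.9675  29.442  -23.5415  94.5964  13.077   59.1695 -20.3566]
```

View pics/s7.png

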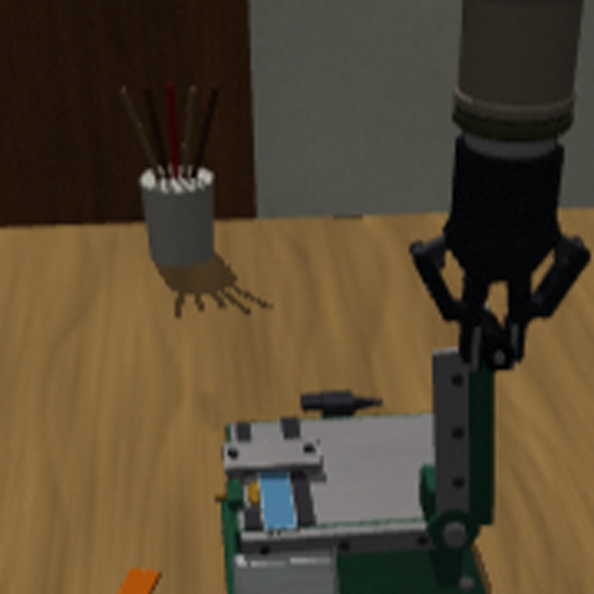

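```bash
python3 -m handwheel '{"translation":[[0,0.002,0],[0,0.004,0],[0,0.004,0]],"delta_rot":[[0,0,0],[0,0,0],[0,0,0]],"claw":[1,1,1]}';  python3 -m handwheel '{"translation":[[0,-0.002,0],[0,-0.004,0],[0,-0.004,0],[0,-0.004,0],[0,-0.004,0],[0,-0.004,0],[0,-0.004,0]],"delta_rot":[[0,0,0],[0,0,0],[0,0,0],[0,0,0],[0,0,0],[0,0,0],[0,0,0]],"claw":[1,1,-1,-1,-1,-1,-1]}'; python3 go.py
```

```text
time: 9.5
tcp_pos: [669.4, 40.4, 285.4]
eef_rot: [-179.1, 0.1, 90.4]
wrist_force: [-27.6, 3.1, 9.9]
width: 0.238
time: 10.2
tcp_pos: [673.3, 38.9, 285.9]
eef_rot: [180.0, 0.0, 90.2]
wrist_force: [0.7, 1.3, -0.3]
width: 1.004
10.2 [673.3436  38.9291 285.8682] [179.9863   0.0071  90.2082] F [ 0.6971  1.2982 -0.3465] w 1.004 q [  7.0043  29.5193 -23.4131  94.3905  13.2394  58.8291 -20.3747]
```

```bash
python3 -m handwheel '{"translation":[[0,0,-0.015],[0,0,-0.03],[0,0,-0.05],[0,0,-0.065],[0,0,-0.065]],"delta_rot":[[0,0,0],[0,0,0],[0,0,0],[0,0,0],[0,0,0]],"claw":[-1,-1,-1,-1,-1]}'; cat > film.py <<'E'
from h import *
np.set_printoptions(precision=1,suppress=True)
def film(r):
    h=cv2.cvtColor(r["pixels"],cv2.COLOR_RGB2HSV); m=cv2.inRange(h,(95,60,120),(110,190,255)); return m
E
python3 - <<'E'
from film import *
for c,b in(("top",(150,130,270,240)),("side",(190,130,300,230))):
    r=cam(c); crop(r,*b,5,f"pics/{c}8.png"); m=film(r); n,l,st,ce=cv2.connectedComponentsWithStats(m)
    for i in range(1,n):
        if st[i,4]>40:
            box=cv2.boxPoints(cv2.minAreaRect(np.argwhere(l==i)[:,::-1].astype(np.float32)))
            print(c,st[i],"centre",ray(r,*ce[i],104)); print(np.array([ray(r,*p,104)[:2] for p in box]))
E
```

```text
time: 10.7
tcp_pos: [674.2, 39.6, 354.2]
eef_rot: [179.7, -0.0, 90.2]
wrist_force: [1.0, -0.5, 1.1]
width: 1.001
top [199 198  31  11 304] centre [507.4 136.3 104. ]
[[519.7 174.3]
 [518.7  96.8]
 [492.8  96.9]
 [493.9 174.2]]
side [229 165  11  15 142] centre [507.7 135.5 104. ]
[[495.9 175.3]
 [526.2 172.4]
 [520.6  98.9]
 [491.8 101.6]]
```

View pics/top8.png

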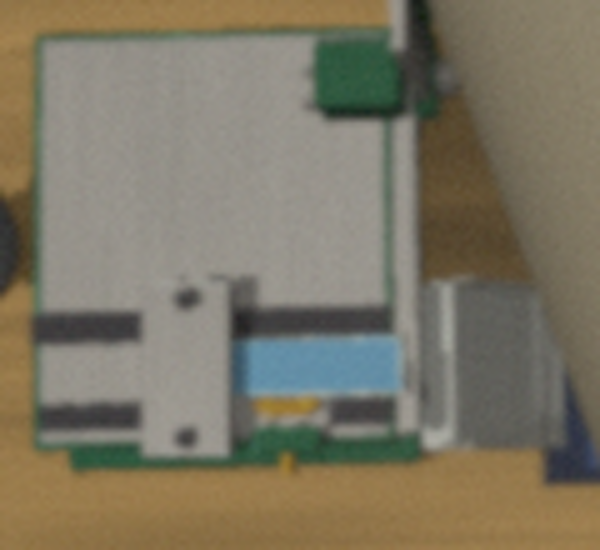

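View pics/side8.png

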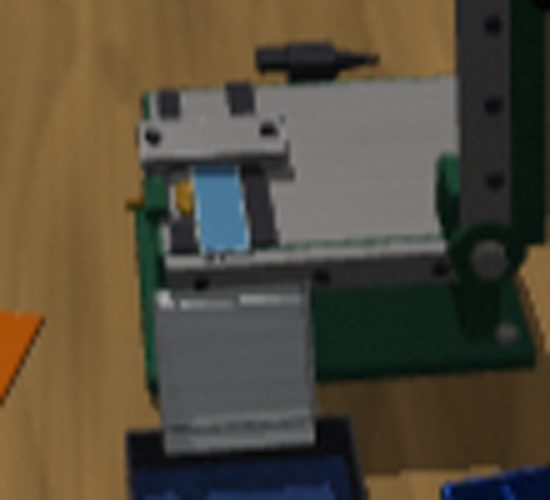

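```bash
python3 go.py 90.45 507.2,39,354 507.2,163.5,200; python3 -m handwheel '{"translation":[[0,-0.04,0],[0,-0.085,0],[0.02,-0.125,0],[0.05,-0.155,0.03],[0.085,-0.167,0.07],[0.11,-0.167,0.11],[0.124,-0.167,0.145],[0.124,-0.167,0.153],[0.124,-0.167,0.153],[0.124,-0.167,0.153]],"delta_rot":[[0,0,0],[0,0,0.0],[0,0,-0.004],[0,0,-0.004],[0,0,-0.004],[0,0,-0.004],[0,0,-0.004],[0,0,-0.004],[0,0,-0.004],[0,0,-0.004]],"claw":[-1,-1,1,1,1,1,1,1,1,1]}'; python3 go.py 90.45 507.2,163.5,200 507.2,163.5,125; python3 - <<'E'
from h import *
s=cam("side"); crop(s,170,60,320,210,4,"pics/s9.png")
E
```

```text
10.8 [673.1202  39.1622 351.1465] [179.9549   0.0074  90.2254] F [-0.1104 -0.9087 -0.3335] w 1.001 q [  7.4229  26.667  -24.0355  89.6803  11.5558  66.0751 -18.813 ]
rot [ 0.0008  0.0001 -0.0039]
507.2,39,354 [ 0.0005 -0.1659 -0.003 ] 166
507.2,163.5,200 [ 0.125  -0.1655  0.151 ] 257
time: 11.8
tcp_pos: [506.2, 161.7, 198.5]
eef_rot: [180.0, 0.0, 90.4]
wrist_force: [-0.0, -0.4, -0.1]
width: 0.0
11.8 [506.1725 161.7111 198.5153] [179.9754   0.0183  90.3991] F [-0.0261 -0.4078 -0.1004] w 0.0 q [ -5.4041  25.4112 -25.3413 117.7742  16.5859  40.1714 -40.9834]
rot [ 0.0004  0.0003 -0.0009]
507.2,163.5,200 [ 0.0018  0.001  -0.0015] 3
507.2,163.5,125 [0.0018 0.001  0.0735] 74
```

View pics/s9.png

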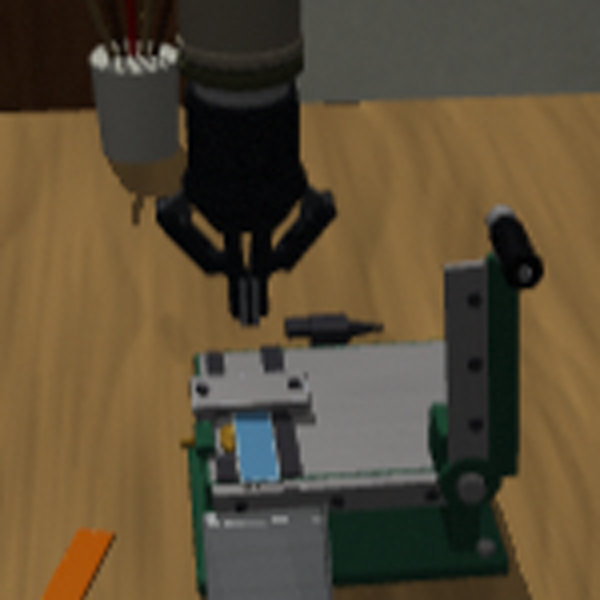

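```bash
python3 -m handwheel '{"translation":[[0.001,0.001,0.02],[0.001,0.001,0.04],[0.001,0.001,0.058],[0.001,0.001,0.07],[0.001,0.001,0.076],[0.001,0.001,0.078],[0.001,0.001,0.078],[0.001,0.001,0.078]],"delta_rot":[[0,0,0],[0,0,0],[0,0,0],[0,0,0],[0,0,0],[0,0,0],[0,0,0],[0,0,0]],"claw":[1,1,1,1,1,1,1,1]}'; python3 go.py; python3 - <<'E'
from h import *
s=cam("side"); crop(s,200,110,280,200,7,"pics/s10.png"); t=cam("top"); crop(t,170,150,260,240,6,"pics/t10.png")
E
```

```text
time: 12.65
tcp_pos: [507.0, 163.6, 120.4]
eef_rot: [179.9, -0.0, 90.5]
wrist_force: [0.4, 0.1, 0.1]
width: 0.004
12.65 [507.0414 163.6446 120.4343] [179.9399  -0.0199  90.4535] F [0.4006 0.1059 0.1323] w 0.004 q [ -9.1394  31.7478 -21.1056 121.5039  22.0772  30.3005 -46.1446]
```

View pics/s10.png

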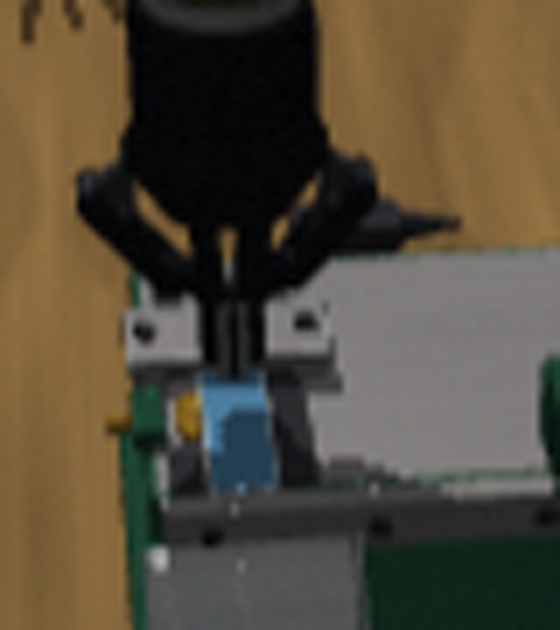

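View pics/t10.png

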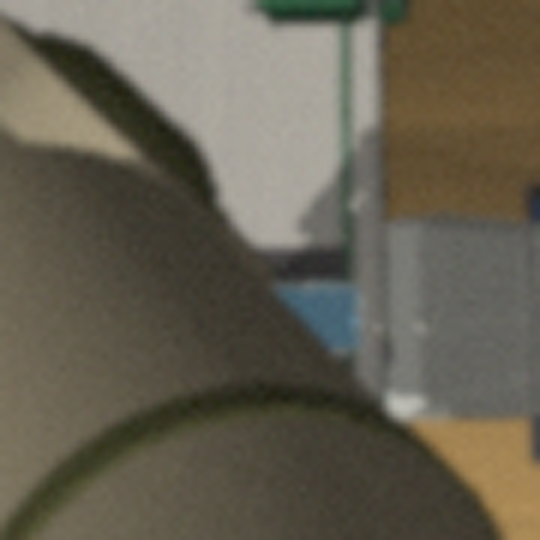

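```bash
python3 -m handwheel '{"translation":[[-0.001,0,0.002],[-0.002,0,0.005],[-0.002,0,0.008],[-0.002,0,0.010],[-0.002,0,0.0105],[-0.002,0,0.011],[-0.002,0,0.0115]],"delta_rot":[[0,0,0],[0,0,0],[0,0,0],[0,0,0],[0,0,0],[0,0,0],[0,0,0]],"claw":[1,1,1,1,1,1,1]}'
python3 -m handwheel '{"translation":[[0,0,0.0005],[0,0,0.001],[0,0,0.0015],[0,0,0.002]],"delta_rot":[[0,0,0],[0,0,0],[0,0,0],[0,0,0]],"claw":[1,1,1,1]}'; python3 go.py
```

```text
time: 13.45
tcp_pos: [506.6, 161.6, 108.2]
eef_rot: [-180.0, 0.0, 90.5]
wrist_force: [0.2, 1.0, -0.1]
width: 0.002
time: 13.85
tcp_pos: [506.7, 161.5, 106.2]
eef_rot: [180.0, -0.0, 90.5]
wrist_force: [0.2, 0.7, 0.0]
width: -0.005
13.85 [506.6731 161.5142 106.233 ] [179.9987  -0.0002  90.4567] F [0.182  0.6531 0.0212] w -0.005 q [ -9.701   32.9362 -20.121  122.1597  23.0894  28.4864 -46.8769]
```

```bash
python3 -m handwheel '{"translation":[[0,0,0.0005],[0,0,0.001],[0,0,0.0015]],"delta_rot":[[0,0,0],[0,0,0],[0,0,0]],"claw":[1,1,1]}'
```

```text
time: 14.15
tcp_pos: [506.6, 161.5, 104.7]
eef_rot: [-180.0, 0.0, 90.5]
wrist_force: [0.4, -0.4, 1.0]
width: 0.003
```

```bash
python3 -m handwheel '{"translation":[[0,0,0.0003],[0,0,0.0006]],"delta_rot":[[0,0,0],[0,0,0]],"claw":[1,1]}'
```

```text
time: 14.35
tcp_pos: [506.6, 161.5, 104.1]
eef_rot: [-180.0, 0.0, 90.5]
wrist_force: [-0.0, -0.8, 5.2]
width: -0.003
```

```bash
python3 -m handwheel '{"translation":[[0,0,0.0003],[0,0,0.0006]],"delta_rot":[[0,0,0],[0,0,0]],"claw":[1,1]}'
```

```text
time: 14.55
tcp_pos: [506.6, 161.5, 104.1]
eef_rot: [180.0, 0.0, 90.5]
wrist_force: [-3.0, -1.5, 13.2]
width: 0.004
```

```bash
python3 -m handwheel '{"translation":[[0,0,0],[0,0,0]],"delta_rot":[[0,0,0],[0,0,0]],"claw":[1,1]}'
```

```text
time: 14.75
tcp_pos: [506.6, 161.5, 104.1]
eef_rot: [180.0, 0.0, 90.5]
wrist_force: [-1.8, -0.7, 8.6]
width: -0.003
```

```bash
python3 -m handwheel '{"translation":[[0,0,0]],"delta_rot":[[0,0,0]],"claw":[1]}'; python3 -m handwheel '{"translation":[[0,0,0.0002],[0,0,0.0002]],"delta_rot":[[0,0,0],[0,0,0]],"claw":[1,1]}'; python3 -m handwheel '{"translation":[[0,0,0]],"delta_rot":[[0,0,0]],"claw":[1]}'
```

```text
time: 14.85
tcp_pos: [506.6, 161.5, 104.1]
eef_rot: [180.0, 0.0, 90.5]
wrist_force: [-2.3, -0.4, 8.3]
width: 0.0
time: 15.05
tcp_pos: [506.7, 161.5, 104.1]
eef_rot: [180.0, 0.0, 90.5]
wrist_force: [-2.6, -1.6, 10.9]
width: -0.007
time: 15.15
tcp_pos: [506.6, 161.5, 104.1]
eef_rot: [180.0, 0.0, 90.5]
wrist_force: [-3.0, -1.1, 11.6]
width: -0.0
```

```bash
python3 -m handwheel '{"translation":[[0,0,0.0001],[0,0,0.0002],[0,0,0.0002]],"delta_rot":[[0,0,0],[0,0,0],[0,0,0]],"claw":[1,1,1]}'; python3 -m handwheel '{"translation":[[-0.0005,0,0],[-0.001,0,0],[-0.0015,0,0],[-0.002,0,0]],"delta_rot":[[0,0,0],[0,0,0],[0,0,0],[0,0,0]],"claw":[1,1,1,1]}'
```

```text
time: 15.45
tcp_pos: [506.7, 161.6, 104.1]
eef_rot: [180.0, 0.0, 90.5]
wrist_force: [-3.3, -1.8, 13.5]
width: -0.001
time: 15.85
tcp_pos: [506.7, 161.5, 104.1]
eef_rot: [179.9, -0.1, 90.5]
wrist_force: [-3.2, 5.6, 10.8]
width: 0.0
```

```bash
python3 -m handwheel '{"translation":[[0,0,0.0002],[0,0,0.0003],[0,0,0.0003]],"delta_rot":[[0,0,0],[0,0,0],[0,0,0]],"claw":[1,1,1]}'; python3 -m handwheel '{"translation":[[-0.0005,0,0.0001],[-0.001,0,0.0001],[-0.0015,0,0.0001]],"delta_rot":[[0,0,0],[0,0,0],[0,0,0]],"claw":[1,1,1]}'
```

```text
time: 16.15
tcp_pos: [506.7, 161.5, 104.1]
eef_rot: [179.9, -0.1, 90.5]
wrist_force: [-5.4, 3.7, 15.1]
width: 0.0
time: 16.45
tcp_pos: [506.7, 161.4, 104.1]
eef_rot: [179.9, -0.2, 90.6]
wrist_force: [-5.7, 9.3, 12.8]
width: 0.002
```

```bash
python3 -m handwheel '{"translation":[[-0.0005,0,0.0002],[-0.001,0,0.0003],[-0.0015,0,0.0004]],"delta_rot":[[0,0,0],[0,0,0],[0,0,0]],"claw":[1,1,1]}'; python3 -m handwheel '{"translation":[[-0.001,0,0.0001],[-0.002,0,0.0001]],"delta_rot":[[0,0,0],[0,0,0]],"claw":[1,1]}'
```

```text
time: 16.75
tcp_pos: [506.7, 161.3, 104.0]
eef_rot: [179.8, -0.3, 90.7]
wrist_force: [-7.2, 12.8, 18.9]
width: -0.005
time: 16.95
tcp_pos: [506.8, 160.2, 104.0]
eef_rot: [179.8, -0.4, 90.7]
wrist_force: [-8.4, 14.6, 17.9]
width: 0.002
```

```bash
python3 -m handwheel '{"translation":[[-0.001,-0.0004,-0.0001],[-0.002,-0.0008,-0.0003],[-0.003,-0.0008,-0.0003]],"delta_rot":[[0,0,0],[0,0,0],[0,0,0]],"claw":[1,1,1]}'
```

```text
time: 17.25
tcp_pos: [506.8, 156.0, 104.1]
eef_rot: [179.8, -0.3, 90.6]
wrist_force: [-4.3, 13.2, 13.3]
width: -0.003
```

```bash
cat > chk.py <<'E'
from film import *
import sys
s=cam("side"); m=film(s); n,l,st,ce=cv2.connectedComponentsWithStats(m)
for i in range(1,n):
    if st[i,4]>20:
        c=st[i]; print(c, "front y", ray(s,c[0]+c[2]/2,c[1]+c[3]-.5,104)[1])
crop(s,200,110,290,230,5,sys.argv[1])
E
python3 chk.py pics/s11.png
```

```text
(no output)
```

View pics/s11.png

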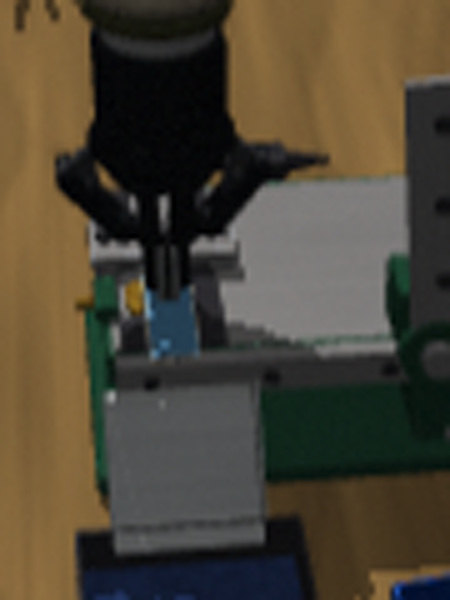

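```bash
python3 -m handwheel '{"translation":[[-0.001,0,0],[-0.002,0,0.0001],[-0.003,0,0.0001],[-0.004,0,0.0001],[-0.005,0,0.0001]],"delta_rot":[[0,0,0],[0,0,0],[0,0,0],[0,0,0],[0,0,0]],"claw":[1,1,1,1,1]}'
```

```text
time: 17.8
tcp_pos: [506.8, 151.3, 104.1]
eef_rot: [179.8, -0.4, 90.7]
wrist_force: [-4.2, 12.2, 15.7]
width: -0.001
```

```bash
python3 -m handwheel '{"translation":[[-0.001,0,0],[-0.002,0,0],[-0.003,0,0],[-0.004,0,0],[-0.005,0,0]],"delta_rot":[[0,0,0],[0,0,0],[0,0,0],[0,0,0],[0,0,0]],"claw":[1,1,1,1,1]}'; python3 chk.py pics/s12.png
```

```text
time: 18.3
tcp_pos: [506.9, 146.3, 104.1]
eef_rot: [179.8, -0.4, 90.7]
wrist_force: [-4.8, 11.9, 15.9]
width: 0.0
```

View pics/s12.png

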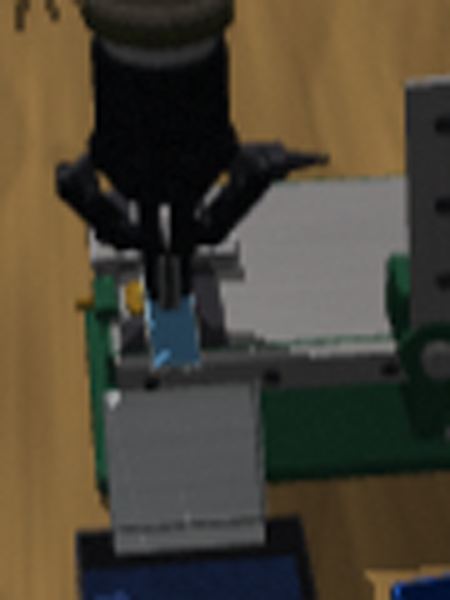

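```bash
python3 -m handwheel '{"translation":[[-0.001,0,0],[-0.002,-0.0001,-0.0001],[-0.003,-0.0002,-0.0001],[-0.004,-0.0002,-0.0001],[-0.005,-0.0002,-0.0001],[-0.006,-0.0002,-0.0001],[-0.007,-0.0002,-0.0001],[-0.008,-0.0002,-0.0001]],"delta_rot":[[0,0,0],[0,0,0],[0,0,0],[0,0,0],[0,0,0],[0,0,0],[0,0,0],[0,0,0]],"claw":[1,1,1,1,1,1,1,1]}'
```

```text
time: 19.15
tcp_pos: [507.0, 138.0, 104.1]
eef_rot: [179.8, -0.3, 90.6]
wrist_force: [-4.2, 11.2, 14.5]
width: -0.001
```

```bash
python3 -m handwheel '{"translation":[[-0.0013,0,0],[-0.0025,0,0],[-0.0038,0,0],[-0.005,0,0],[-0.0063,0,0],[-0.0075,0,0],[-0.0088,0,0],[-0.01,0,0]],"delta_rot":[[0,0,0],[0,0,0],[0,0,0],[0,0,0],[0,0,0],[0,0,0],[0,0,0],[0,0,0]],"claw":[1,1,1,1,1,1,1,1]}'
```

```text
time: 19.95
tcp_pos: [507.1, 127.9, 104.1]
eef_rot: [179.8, -0.3, 90.6]
wrist_force: [-3.6, 10.7, 13.7]
width: -0.001
```

```bash
python3 -m handwheel '{"translation":[[-0.0013,0,0],[-0.0025,0,0],[-0.0038,0,0],[-0.005,0,0],[-0.0063,0,0],[-0.0075,0,0]],"delta_rot":[[0,0,0],[0,0,0],[0,0,0],[0,0,0],[0,0,0],[0,0,0]],"claw":[1,1,1,1,1,1]}'; python3 chk.py pics/s13.png
```

```text
time: 20.55
tcp_pos: [507.2, 120.4, 104.1]
eef_rot: [179.8, -0.3, 90.6]
wrist_force: [-3.2, 11.4, 14.4]
width: -0.005
```

View pics/s13.png

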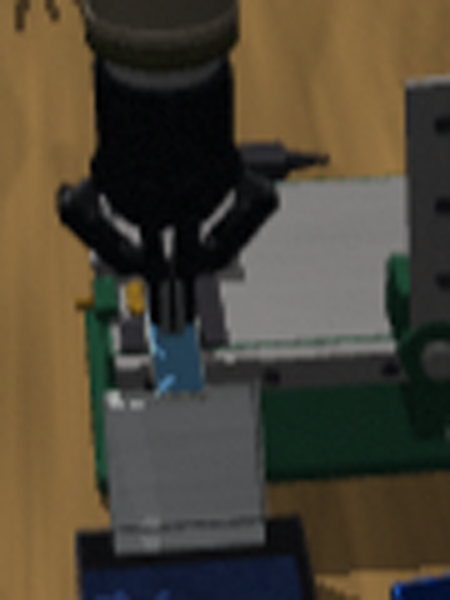

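```bash
python3 -m handwheel '{"translation":[[-0.0013,0,0],[-0.0025,0,0],[-0.0038,0,0],[-0.005,0,0],[-0.0063,0,0],[-0.0075,0,0],[-0.0088,0,0],[-0.01,0,0]],"delta_rot":[[0,0,0],[0,0,0],[0,0,0],[0,0,0],[0,0,0],[0,0,0],[0,0,0],[0,0,0]],"claw":[1,1,1,1,1,1,1,1]}'
```

```text
time: 21.4
tcp_pos: [507.3, 109.9, 104.1]
eef_rot: [179.8, -0.3, 90.6]
wrist_force: [-2.7, 4.8, 16.8]
width: 0.001
```

```bash
python3 -m handwheel '{"translation":[[-0.0013,0,0],[-0.0025,0,0],[-0.0038,0,0],[-0.005,0,0],[-0.0063,0,0],[-0.0075,0,0],[-0.0088,0,0],[-0.01,0,0]],"delta_rot":[[0,0,0],[0,0,0],[0,0,0],[0,0,0],[0,0,0],[0,0,0],[0,0,0],[0,0,0]],"claw":[1,1,1,1,1,1,1,1]}'
```

```text
time: 22.2
tcp_pos: [507.5, 98.8, 104.0]
eef_rot: [179.8, -0.2, 90.6]
wrist_force: [-1.7, 6.1, 15.2]
width: 0.0
```

```bash
python3 -m handwheel '{"translation":[[-0.0013,0,0],[-0.0025,0,0],[-0.0038,0,0],[-0.005,0,0],[-0.0063,0,0],[-0.0075,0,0]],"delta_rot":[[0,0,0],[0,0,0],[0,0,0],[0,0,0],[0,0,0],[0,0,0]],"claw":[1,1,1,1,1,1]}'; python3 chk.py pics/s14.png
```

```text
time: 22.8
tcp_pos: [507.6, 91.2, 104.0]
eef_rot: [179.8, -0.2, 90.6]
wrist_force: [-1.9, 7.3, 15.0]
width: 0.001
```

View pics/s14.png

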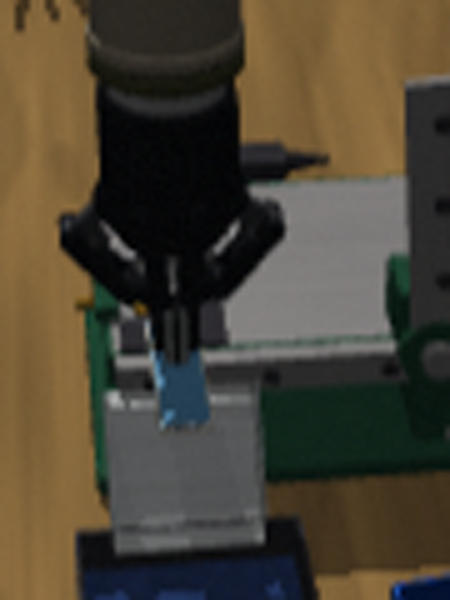

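```bash
python3 -m handwheel '{"translation":[[-0.0013,0,-0.0001],[-0.0025,0,-0.0001],[-0.0038,0,-0.0001],[-0.005,0,-0.0001]],"delta_rot":[[0,0,0],[0,0,0],[0,0,0],[0,0,0]],"claw":[1,1,1,1]}'
```

```text
time: 23.25
tcp_pos: [507.7, 85.7, 104.0]
eef_rot: [179.8, -0.2, 90.5]
wrist_force: [-1.3, 3.9, 13.0]
width: -0.002
```

```bash
python3 -m handwheel '{"translation":[[-0.001,0,0],[-0.002,0,0]],"delta_rot":[[0,0,0],[0,0,0]],"claw":[1,1]}'
```

```text
time: 23.45
tcp_pos: [507.8, 83.2, 104.0]
eef_rot: [179.8, -0.1, 90.5]
wrist_force: [-0.0, 2.2, 13.9]
width: -0.002
```

```bash
python3 -m handwheel '{"translation":[[0,0,-0.01],[0,0,-0.04],[0,0,-0.08],[0,0,-0.1],[0,0,-0.1],[0,0,-0.1],[0,0,-0.1],[0,0,-0.1]],"delta_rot":[[0,0,0],[0,0,0],[0,0,0],[0,0,0],[0,0,0],[0,0,0],[0,0,0],[0,0,0]],"claw":[1,1,1,1,1,1,1,1]}'; python3 - <<'E'
from h import *
s=cam("side"); crop(s,170,80,330,280,3,"pics/s15.png"); t=cam("top"); crop(t,120,120,330,240,3.8,"pics/t15.png")
E
```

```text
time: 24.25
tcp_pos: [505.7, 81.4, 201.7]
eef_rot: [-179.9, 0.0, 90.5]
wrist_force: [-0.2, 0.5, 0.2]
width: -0.001
```

View pics/s15.png

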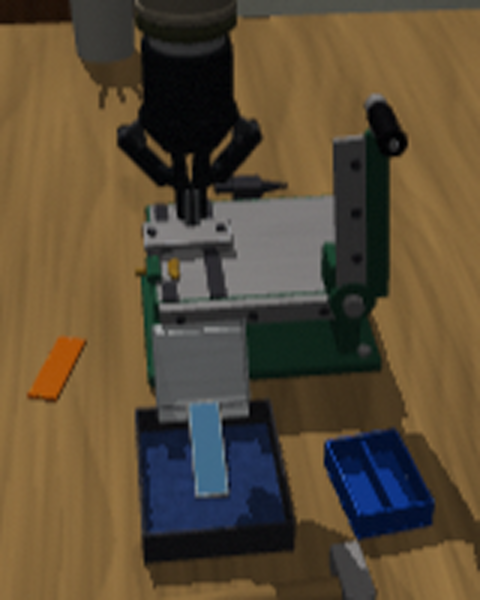

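View pics/t15.png

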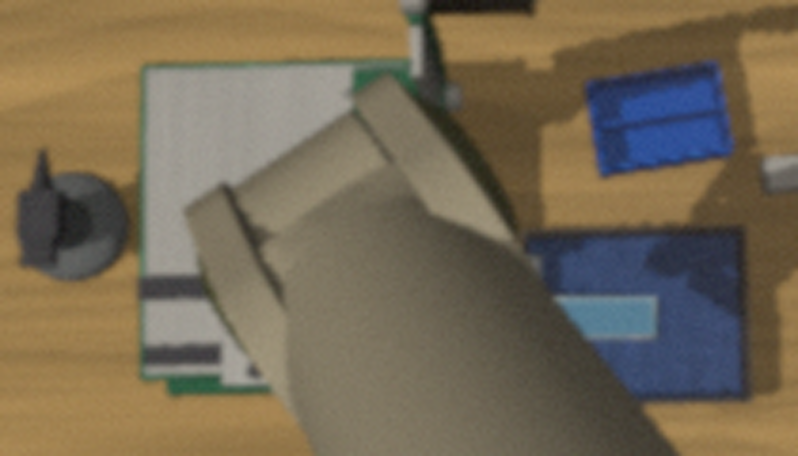

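```bash
python3 -m handwheel '{"translation":[[0,-0.02,-0.03],[0.03,-0.03,-0.06],[0.06,-0.03,-0.06],[0.1,-0.03,-0.06],[0.14,-0.03,-0.06],[0.18,-0.03,-0.06],[0.22,-0.03,-0.06],[0.22,-0.03,-0.06]],"delta_rot":[[0,0,0],[0,0,0],[0,0,0],[0,0,0],[0,0,0],[0,0,0],[0,0,0],[0,0,0]],"claw":[1,1,1,1,1,1,1,1]}'; python3 - <<'E'
from film import *
s=cam("side"); crop(s,205,180,285,280,6,"pics/s16.png"); t=cam("top"); crop(t,220,160,340,250,6,"pics/t16.png")
for r in(t,s):
    P=dep(r); h=cv2.cvtColor(r["pixels"],cv2.COLOR_RGB2HSV); m=cv2.inRange(h,(92,60,110),(112,200,255)); n,l,st,ce=cv2.connectedComponentsWithStats(m)
    for i in range(1,n):
        if st[i,4]>60:
            p=P[l==i]; p=p[~np.isnan(p[:,0])]; print(st[i],p.mean(0),p.min(0),p.max(0))
            A=np.c_[p[:,:2],np.ones(len(p))]; k=np.linalg.lstsq(A,p[:,2],rcond=None)[0]; print("slope",k[:2]*100)
            for y in range(-110,60,10):
                q=p[abs(p[:,1]-y)<5]
                if len(q)>3: print(y,np.median(q[:,2]),np.median(q[:,0]))
E
```

```text
time: 25.15
tcp_pos: [473.1, 307.5, 262.4]
eef_rot: [-180.0, -0.2, 90.9]
wrist_force: [-0.5, 0.9, 0.6]
width: -0.001
[277 140  33  25 481] [657.8 -87.2   6.6] [ 620.2 -127.5   -4.6] [690.8 -32.8  34.2]
slope [-10.    6.2]
-110 3.6502868860672066 661.188108937409
-100 3.4530661423392366 658.3808230880663
-90 3.5195590864652653 658.3061397075247
-80 3.777276068403893 657.7306784468925
-70 3.1470380116049643 649.4679403359887
-60 3.415252258646399 653.2049137502813
-50 4.3783955602924625 654.0891903795098
-40 23.87099140287439 653.7138839229224
-30 31.068496907629644 645.4151710278005
[260 192  53  31 858] [498.8 -65.1  12.3] [ 456.1 -132.     0.6] [540.9  17.   40.5]
slope [11.7 18.8]
-110 6.120966011327006 500.52712280018227
-100 5.823745760547238 506.37841905629176
-90 5.948800455923321 499.2737945814631
-80 5.90662147312097 483.84704239740427
-70 8.472778874485412 502.1463098709885
-60 7.875642329815271 493.72481207989864
-50 8.023048291230557 497.6006498256721
-40 19.136212406107028 497.8378086595967
-30 12.131933800513611 493.00236549685616
-20 25.488638299171402 503.4985679182688
-10 28.43362929951025 508.9606619802729
0 31.879135905092102 508.7619229010544
10 35.13924991488093 508.7729152929561
20 36.97973362906328 507.5211710480708
[233 214  13  31 296] [509.  -27.8  24.7] [495.2 -74.2   8.6] [523.6  22.9  41.4]
slope [-1.7 28.8]
-70 12.474090814719558 509.30460277320446
-60 15.736097691364785 509.9485342068884
-50 17.826861107400124 507.92413805649915
-40 21.6136990400888 508.87860980030734
-30 24.316724282348204 509.6439563137508
-20 27.192344958711494 511.71957718529893
-10 29.52411974823851 508.0351975622797
0 33.147920376730376 509.1470043274257
10 35.92997275732263 509.84513776732837
20 37.179806432469675 506.3988766275506
```

View pics/s16.png

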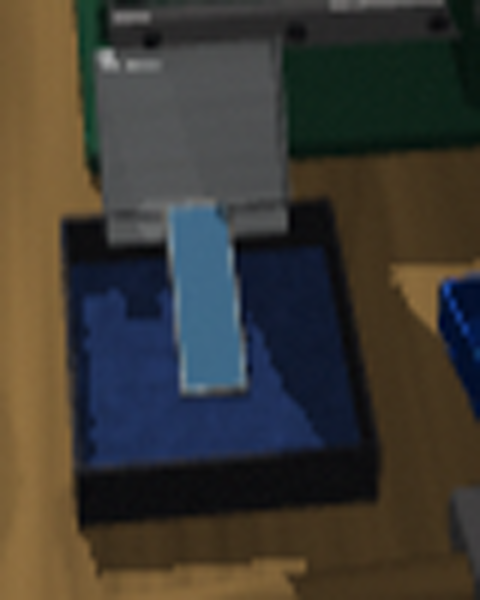

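View pics/t16.png

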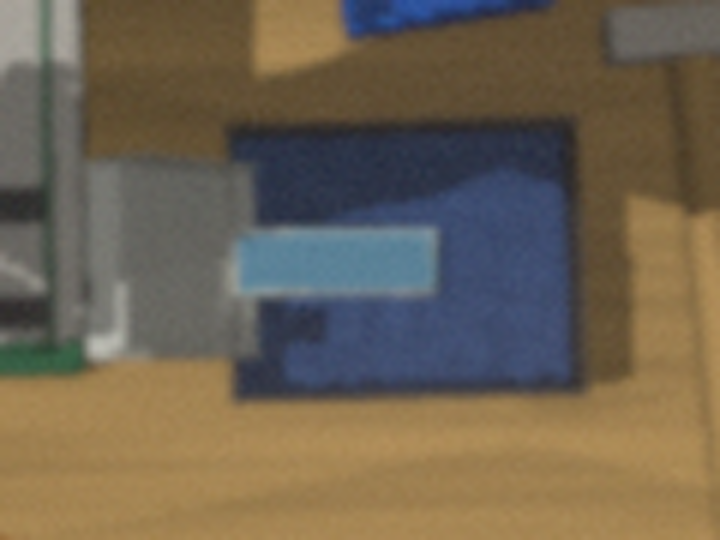

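```bash
python3 go.py 90.45 509,-15,200; python3 -m handwheel '{"translation":[[-0.03,0,0],[-0.075,0.005,0],[-0.12,0.015,0],[-0.165,0.025,0],[-0.21,0.033,0.01],[-0.25,0.037,0.03],[-0.29,0.037,0.06],[-0.315,0.037,0.09],[-0.322,0.037,0.115],[-0.322,0.037,0.12]],"delta_rot":[[0,0,0],[0,0,0],[0,0,0],[0,0,0],[0,0,0],[0,0,0],[0,0,0],[0,0,0],[0,0,0],[0,0,0]],"claw":[1,1,1,1,1,1,1,1,1,1]}';  python3 go.py 90.45 509,-15,80 509,-15,50
```

```text
25.25 [473.8922 301.9858 261.8435] [-179.9188    0.0336   90.5933] F [ 0.1128 -1.1786 -0.3619] w -0.003 q [-15.9338  23.7464 -30.8502 109.9411  15.4811  50.4942 -54.0176]
rot [-0.0014  0.0006  0.0025]
509,-15,200 [-0.3173  0.0319  0.062 ] 325
time: 26.25
tcp_pos: [511.8, -23.7, 140.2]
eef_rot: [-179.7, 0.1, 90.2]
wrist_force: [-0.3, 0.7, 0.7]
width: 0.001
26.25 [511.8167 -23.7308 140.2419] [-179.7058    0.0667   90.2005] F [-0.3082  0.7241  0.667 ] w 0.001 q [ 13.1564  29.2688 -23.5689 122.877   21.6435  32.094  -26.1183]
rot [-0.0051  0.0012 -0.0044]
509,-15,80 [ 0.0088 -0.0025  0.0602] 61
509,-15,50 [ 0.0088 -0.0023  0.0902] 91
```

```bash
python3 -m handwheel '{"translation":[[0.005,-0.002,0.02],[0.005,-0.002,0.045],[0.005,-0.002,0.065],[0.005,-0.002,0.08],[0.005,-0.002,0.086],[0.005,-0.002,0.086],[0.005,-0.002,0.086]],"delta_rot":[[0,0,0],[0,0,0],[0,0,0],[0,0,0],[0,0,0],[0,0,0],[0,0,0]],"claw":[1,1,1,1,1,1,1]}';  python3 -c "
from h import *
s=cam('side'); crop(s,190,130,300,280,4,'pics/s17.png')"
```

```text
time: 26.95
tcp_pos: [512.4, -15.3, 57.5]
eef_rot: [180.0, 0.0, 90.5]
wrist_force: [0.9, 0.3, -0.7]
width: -0.001
```

View pics/s17.png

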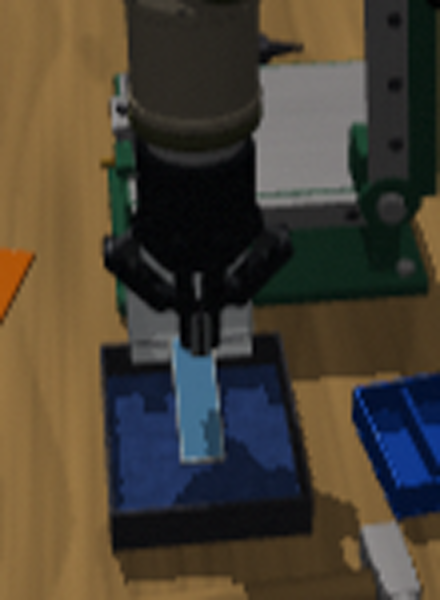

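```bash
python3 -m handwheel '{"translation":[[0,-0.002,0.004],[0,-0.0035,0.008],[0,-0.0035,0.012],[0,-0.0035,0.015],[0,-0.0035,0.0165],[0,-0.0035,0.017],[0,-0.0035,0.0175]],"delta_rot":[[0,0,0],[0,0,0],[0,0,0],[0,0,0],[0,0,0],[0,0,0],[0,0,0]],"claw":[1,1,1,1,1,1,1]}'; python3 -m handwheel '{"translation":[[0,0,0.0005],[0,0,0.001],[0,0,0.0015],[0,0,0.002],[0,0,0.0025],[0,0,0.003]],"delta_rot":[[0,0,0],[0,0,0],[0,0,0],[0,0,0],[0,0,0],[0,0,0]],"claw":[1,1,1,1,1,1]}'
```

```text
time: 27.7
tcp_pos: [508.6, -15.4, 39.1]
eef_rot: [-180.0, -0.0, 90.5]
wrist_force: [-0.9, 0.1, 0.6]
width: -0.002
time: 28.3
tcp_pos: [508.5, -15.5, 36.1]
eef_rot: [-180.0, -0.0, 90.5]
wrist_force: [-0.3, 0.1, -0.4]
width: -0.001
```

```bash
python3 -m handwheel '{"translation":[[0,0,0.0005],[0,0,0.001],[0,0,0.0015]],"delta_rot":[[0,0,0],[0,0,0],[0,0,0]],"claw":[1,1,1]}'
```

```text
time: 28.6
tcp_pos: [508.6, -15.4, 34.6]
eef_rot: [-180.0, -0.0, 90.5]
wrist_force: [0.3, -0.8, 0.1]
width: -0.0
```

```bash
python3 -m handwheel '{"translation":[[0,0,0.0005],[0,0,0.001]],"delta_rot":[[0,0,0],[0,0,0]],"claw":[1,1]}'
```

```text
time: 28.8
tcp_pos: [508.6, -15.5, 33.6]
eef_rot: [-180.0, -0.0, 90.5]
wrist_force: [-0.1, 0.1, 0.4]
width: -0.001
```

```bash
python3 -m handwheel '{"translation":[[0,0,0.0005],[0,0,0.001]],"delta_rot":[[0,0,0],[0,0,0]],"claw":[1,1]}'
```

```text
time: 29.0
tcp_pos: [508.5, -15.5, 32.6]
eef_rot: [-180.0, 0.0, 90.5]
wrist_force: [-0.6, 0.1, -0.8]
width: -0.001
```

```bash
python3 -m handwheel '{"translation":[[0,0,0.0004],[0,0,0.0008]],"delta_rot":[[0,0,0],[0,0,0]],"claw":[1,1]}'
```

```text
time: 29.2
tcp_pos: [508.6, -15.5, 31.8]
eef_rot: [-180.0, 0.0, 90.5]
wrist_force: [0.4, -0.9, -0.1]
width: -0.002
```

```bash
python3 -m handwheel '{"translation":[[0,0,0.0004]],"delta_rot":[[0,0,0]],"claw":[1]}'
```

```text
time: 29.3
tcp_pos: [508.6, -15.5, 31.4]
eef_rot: [-180.0, 0.0, 90.5]
wrist_force: [0.6, -0.1, -0.0]
width: -0.002
```

```bash
python3 -m handwheel '{"translation":[[0,0,0.0004],[0,0,0.0008]],"delta_rot":[[0,0,0],[0,0,0]],"claw":[1,1]}'
```

```text
time: 29.5
tcp_pos: [508.5, -15.5, 30.6]
eef_rot: [-180.0, 0.0, 90.5]
wrist_force: [0.4, 0.3, -0.7]
width: -0.003
```

```bash
python3 -m handwheel '{"translation":[[0,0,0.0004],[0,0,0.0007]],"delta_rot":[[0,0,0],[0,0,0]],"claw":[1,1]}'
```

```text
time: 29.7
tcp_pos: [508.5, -15.5, 29.9]
eef_rot: [-180.0, -0.0, 90.5]
wrist_force: [-0.2, -0.5, 0.4]
width: 0.001
```

```bash
python3 -m handwheel '{"translation":[[0,0,0.0004],[0,0,0.0007]],"delta_rot":[[0,0,0],[0,0,0]],"claw":[1,1]}'
```

```text
time: 29.9
tcp_pos: [508.5, -15.5, 29.2]
eef_rot: [-180.0, 0.0, 90.5]
wrist_force: [0.1, 0.1, 1.0]
width: -0.001
```

```bash
python3 -m handwheel '{"translation":[[0,0,0.0004],[0,0,0.0006]],"delta_rot":[[0,0,0],[0,0,0]],"claw":[1,1]}'; python3 -c "
from h import *
s=cam('side'); crop(s,200,180,280,270,6,'pics/s18.png')"
```

```text
time: 30.1
tcp_pos: [508.6, -15.4, 28.9]
eef_rot: [180.0, 0.0, 90.5]
wrist_force: [-0.0, -0.2, 6.2]
width: -0.004
```

View pics/s18.png

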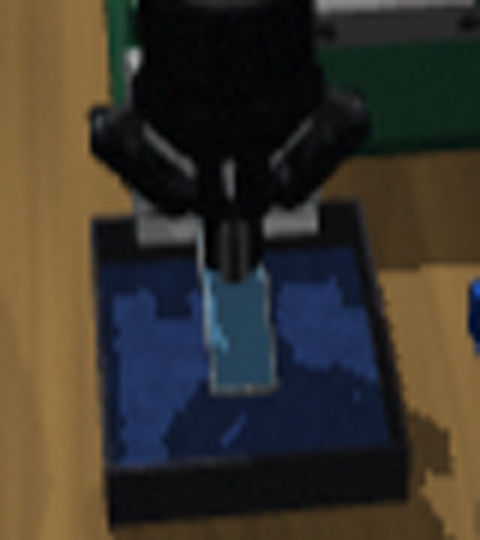

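```bash
python3 -m handwheel '{"translation":[[-0.001,0,0.0002],[-0.002,0,0.0003],[-0.003,0,0.0005],[-0.004,0,0.0006],[-0.005,0,0.0008]],"delta_rot":[[0,0,0],[0,0,0],[0,0,0],[0,0,0],[0,0,0]],"claw":[1,1,1,1,1]}'
```

```text
time: 30.65
tcp_pos: [508.5, -20.7, 27.7]
eef_rot: [-180.0, 0.0, 90.5]
wrist_force: [0.0, 0.1, -0.3]
width: 0.002
```

```bash
python3 -c "
from h import *
s=cam('side'); crop(s,200,180,280,270,6,'pics/s19.png')"
```

```text
(no output)
```

View pics/s19.png

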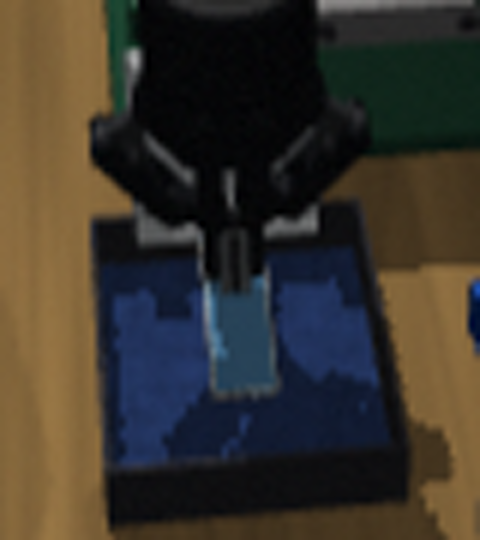

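```bash
python3 -m handwheel '{"translation":[[0,0,0.0003],[0,0,0.0006]],"delta_rot":[[0,0,0],[0,0,0]],"claw":[1,1]}'
```

```text
time: 30.9
tcp_pos: [508.6, -20.5, 27.2]
eef_rot: [-180.0, -0.0, 90.5]
wrist_force: [0.3, -0.5, 0.1]
width: 0.003
```

```bash
python3 -m handwheel '{"translation":[[0,0,0.0003],[0,0,0.0005]],"delta_rot":[[0,0,0],[0,0,0]],"claw":[1,1]}'
```

```text
time: 31.1
tcp_pos: [508.6, -20.5, 26.9]
eef_rot: [180.0, 0.0, 90.5]
wrist_force: [-1.5, -0.5, 4.7]
width: -0.001
```

```bash
python3 -m handwheel '{"translation":[[0,0,0.0002],[0,0,0.0004],[0,0,0.0004]],"delta_rot":[[0,0,0],[0,0,0],[0,0,0]],"claw":[1,1,1]}'
```

```text
time: 31.4
tcp_pos: [508.7, -20.5, 26.7]
eef_rot: [180.0, 0.0, 90.5]
wrist_force: [-0.5, -1.5, 6.9]
width: -0.004
```

```bash
python3 -m handwheel '{"translation":[[-0.001,0,0.0004],[-0.002,0,0.0007]],"delta_rot":[[0,0,0],[0,0,0]],"claw":[1,1]}'
```

```text
time: 31.6
tcp_pos: [509.0, -22.2, 26.0]
eef_rot: [179.9, -0.0, 90.5]
wrist_force: [0.1, 0.7, 4.5]
width: 0.0
```

```bash
python3 -m handwheel '{"translation":[[-0.001,0,0.0005],[-0.002,0,0.0009],[-0.003,0,0.0012],[-0.004,0,0.0015]],"delta_rot":[[0,0,0],[0,0,0],[0,0,0],[0,0,0]],"claw":[1,1,1,1]}'; python3 -c "
from h import *
s=cam('side'); crop(s,200,180,280,270,6,'pics/s20.png')"
```

```text
time: 32.0
tcp_pos: [508.8, -26.5, 24.2]
eef_rot: [180.0, -0.0, 90.5]
wrist_force: [-0.0, 0.1, 2.5]
width: -0.001
```

View pics/s20.png

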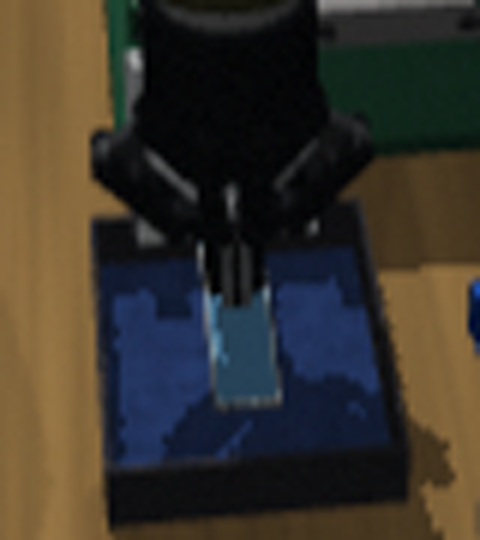

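```bash
python3 -m handwheel '{"translation":[[-0.001,0,0.0006],[-0.002,0,0.0011],[-0.003,0,0.0014],[-0.004,0,0.0017]],"delta_rot":[[0,0,0],[0,0,0],[0,0,0],[0,0,0]],"claw":[1,1,1,1]}'
```

```text
time: 32.45
tcp_pos: [508.5, -30.6, 22.3]
eef_rot: [-180.0, 0.0, 90.5]
wrist_force: [-0.1, -0.7, 0.8]
width: -0.002
```

```bash
python3 -m handwheel '{"translation":[[-0.001,0,0.0005],[-0.002,0,0.001],[-0.003,0,0.0013],[-0.004,0,0.0016]],"delta_rot":[[0,0,0],[0,0,0],[0,0,0],[0,0,0]],"claw":[1,1,1,1]}'; python3 -c "
from h import *
s=cam('side'); crop(s,200,180,280,270,6,'pics/s21.png')"
```

```text
time: 32.85
tcp_pos: [508.6, -34.6, 20.7]
eef_rot: [-180.0, 0.0, 90.5]
wrist_force: [-0.1, -0.9, 0.5]
width: 0.001
```

View pics/s21.png

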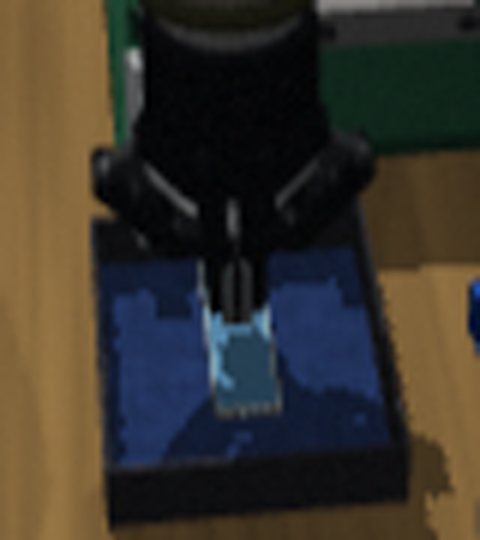

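```bash
python3 -m handwheel '{"translation":[[0,0,-0.02],[0,0,-0.05],[0,0,-0.09],[0,-0.02,-0.13],[0,-0.03,-0.16],[0,-0.03,-0.17]],"delta_rot":[[0,0,0],[0,0,0],[0,0,0],[0,0,0],[0,0,0],[0,0,0]],"claw":[1,1,1,1,1,1]}'; python3 - <<'E'
from film import *
s=cam("side"); crop(s,205,180,285,280,6,"pics/s22.png")
P=dep(s); p=P[205:262,234:246]
for v in range(208,256,3): print(v,np.nanmedian(P[v,238:243],axis=0))
E
```

```text
time: 33.5
tcp_pos: [478.2, -35.0, 193.5]
eef_rot: [179.8, 0.1, 90.4]
wrist_force: [0.9, -0.2, 0.6]
width: -0.002
208 [517.8  35.5  47.3]
211 [517.3  31.2  39.8]
214 [516.7  24.4  34.4]
217 [516.1  17.4  29.1]
220 [517.8  23.5  12.1]
223 [515.2   9.7  13.1]
226 [514.5  -1.   10.8]
229 [513.6 -13.3  11. ]
232 [512.3 -26.3  11.7]
235 [511.4 -38.7  12.6]
238 [510.8 -48.5  10.6]
241 [509.6 -61.6  11.6]
244 [508.7 -73.   12. ]
247 [507.8 -83.3  11.1]
250 [507.5 -90.4   6.2]
253 [ 506.5 -102.8    7.9]
```

View pics/s22.png

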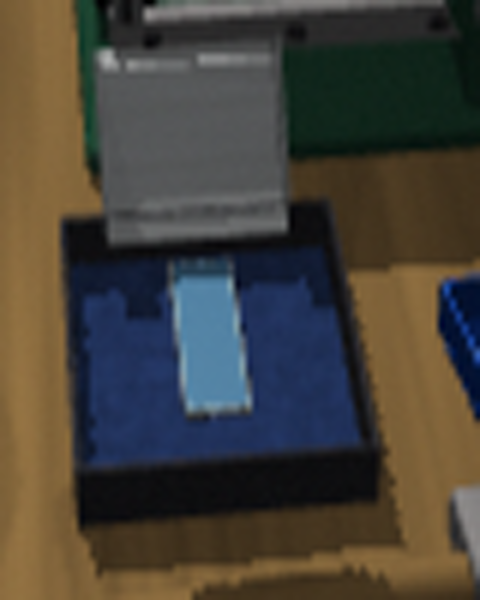

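```bash
python3 -m handwheel '{"translation":[[0,0,-0.02],[0,0,-0.04],[0,0,-0.05],[0,0,-0.05],[0,0,-0.05]],"delta_rot":[[0,0,0],[0,0,0],[0,0,0],[0,0,0],[0,0,0]],"claw":[1,1,1,1,1]}'; python3 - <<'E'
from h import *
for c in("side","top"):
    r=cam(c); crop(r,0,0,512,384,1.5,f"pics/{c}F.png")
    for n in("stake","hammer","bur_tray"): print(c,n,[d["rect"] for d in find_in(c,n)][:1])
E
```

```text
time: 34.05
tcp_pos: [478.6, -34.9, 239.9]
eef_rot: [-179.9, -0.0, 90.5]
wrist_force: [-0.1, -0.2, -0.2]
width: 0.001
side stake [[214.7, 111.3, 306.1, 221.2]]
side hammer [[184.3, 257.7, 298.6, 295.3]]
side bur_tray [[279.3, 219.2, 313.4, 258.3]]
top stake [[123.7, 160.4, 155.8, 196.3]]
top hammer [[330.0, 156.5, 354.2, 175.2]]
top bur_tray []
```

View pics/sideF.png

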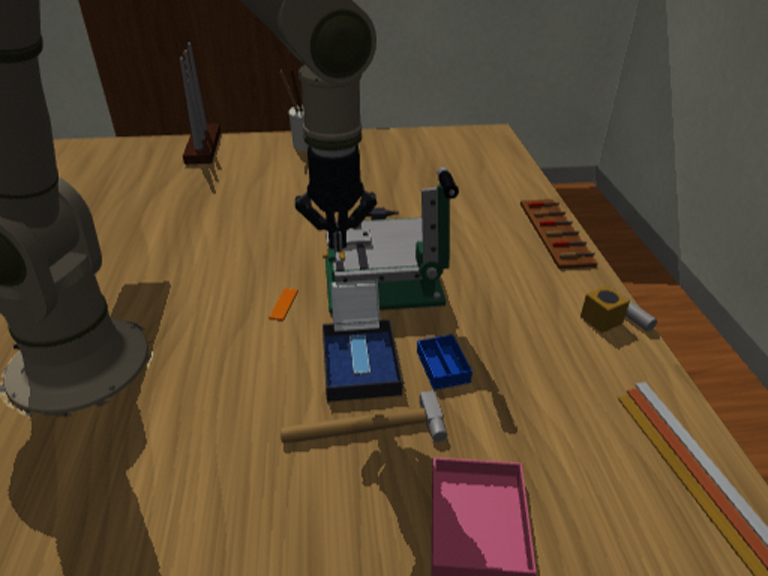

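The arm is up, the blank lies flat in the pan, the hammer and tray are unmoved in the side view and the stake in the top view, and the robot is touching nothing.

```bash
python3 -c "
from rig import *
print(finish_job())"
```

```text
the job is handed in; nothing more can be done
None
```

The blade arm is up at its stop, and the silver blank lies flat on the padding in the dark pan. I handed the job in at about 34 s.

- **Blade arm:** I gripped the handle, swung it up until pushing further only raised the force (about 28 N) with no more travel, then let go. It was still up in the last picture.
- **Blank:** I pressed on the film and slid the blank about 78 mm along the guide, then lifted off so it tipped down the chute. It first came to rest with its rear end on the chute lip. I pressed lightly on the film (up to 7 N) and nudged it further in. The last depth reading put its top at about 11 mm, flat inside the pan.
- **Force on the blank:** The downward force I read was mostly 13 to 17 N and peaked at 18.9 N as it broke loose. Including the sideways drag, the total wrist force briefly reached about 25 N, so it passes 20 N if that total counts as load on the blank. I read force only at the end of each move, so brief peaks in between would not show.
- **Bystanders:** The last check had the hammer and blue tray unmoved in the side view and the stake unmoved in the top view. Other detections failed: the side-view stake box was plainly wrong, and from above the hammer was only partly found and the tray missed, probably because the arm hid them.

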